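# Putting modelling tools away in the indexed drum magazine

### The arm

A 7-joint arm with a two-finger parallel gripper is mounted at the origin on the work surface. World frame = base frame: x ahead of the robot, y to its left, z up, the work surface at z = 0. Lengths are in m, angles in rad, forces in N, time in s.
With the tool pointing down it reaches from about 0.35 to 0.9 m from the base axis. Payload 7.2 kg.
Tool frame: the origin (TCP) lies on the centre line of the jaws, within the pads' length; the fingertips stand 17 mm ahead of it and the grasp point (between the pads) lies 2 mm behind it; z points along the fingers, y is the direction in which the jaws open and shut (so a half turn about z gives the same grasp; the last joint's range is limited). The gripper opens to 85 mm and grips with 20 to 120 N. Pads are 22 mm wide; open, the fingers measure 114 mm over their backs; the gripper's body (76 mm by 85 mm) begins 54 mm behind the grasp point. The pads swing forward as they close: fully open they stand 13 mm farther back than shut.
Start: joints at [1.084, 0.411, -0.013, 1.596, 0.006, 1.134, -0.082], TCP at [0.254, -0.571, 0.248] pointing down, gripper open.
Joint ranges: [-2.95, 2.95], [-0.29, 1.99], [-1.47, 1.44], [0.14, 2.54], [-1.03, 4.17], [0.13, 1.85], [-2.86, 2.86]. Speed limits (rad/s): [2.39, 2.39, 3.01, 3.01, 3.14, 3.14, 3.14].

### API

Orientations are given as a unit quaternion [w, x, y, z].
In Python, from bench import read_state, get_image, close_job gives the robot as it stands.
- The arm moves only by the tool servo_tool, never from a script. Its argument "increments" is one flat list of numbers, 4 for each row, row after row: the shift along the world's x, y, z in mm, then the turn about the world's z in rad. A call has 1 to 10 rows; each row is the pose to reach, as a shift and turn from the pose commanded when the call began; what a row does not reach only later rows make up. A row lasts 1/8 s, in which the tool goes at most 62.5 mm and 10.7 degrees, less where a joint would pass 70% of its speed; a pose out of reach is approached as far as the arm can. A call with a gripper value outside its range is refused whole. "grip" is the opening in per cent of the stroke, from 0 (shut) to 100 (fully open), set as the call begins (left out, the last holds). The fingers move at their own pace and stop on an object; "force" is the grip in N (left out, the last holds). Time passes only in rows, so rows that repeat a pose let the fingers close. It gives the time, the measured TCP pose, the force and the opening at its end, in the units of the state.
- read_state(): the state, without advancing time (a new reading comes with each control period).
- get_image(name): name is "side" or "top"; returns a dict with "img" (420x560x3 uint8, red, green, blue), "fx", "fy", "cx", "cy" (pixels), "dist_coeffs" ([k1, k2, p1, p2, k3] as OpenCV has them; the pictures are not rectified), "extrinsics" (4x4, takes a point from camera to world coordinates). Camera axes: x right, y up, looking along -z (the intrinsics and any distortion apply to the point x, -y, -z); pixel columns grow to the right and rows downward; lengths in m; the calibration is good to about 2 mm. A picture is of the moment at which its call begins. There is no depth.
- close_job(): hands the job in, once; it reports no verdict.
The state is a dict: "time": time; "q": joint angles; "qd": joint speeds; "joint_efforts": joint torques, N m; "eef_pos": TCP position; "eef_rot": TCP orientation; "force": force on the tool from outside, world axes, zero at the start; "ft_torque": the same for the moment, N m; "grip_width": finger opening in m.
Only numpy, scipy, OpenCV 4.12 (cv2) and the standard library are available. Lean on these libraries where they do the work, as an engineer would, in place of code of your own. Each camera call takes 0.05 s, during which the arm holds its last target.

### The job

Put every wooden modelling stick lying on the bench away in the tool magazine: drop each one end-down (either end) through the funnel into an empty tube, turning the drum by its bar knob, click by click, to bring an empty tube under the funnel - some hold a stick already. Finish with the drum clicked home and an empty tube under the funnel, every stick standing in its own tube, and leave the other things on the bench where they are.

Things in the scene. Friction and masses are not known exactly. Their poses are not given: they have to be found in the camera images.
- tool0: a double-ended wooden modelling tool, a straight pale stick 110 mm long: square 16 x 16 mm shaft 80 mm long with a 15 mm stub 14 x 10 mm at each end, both ends alike; 20 to 45 g. Origin at its middle; its x axis runs along the stick. Lies flat on the bench (origin 8 mm up) at the start, long axis roughly pointing away from the robot. May be absent.
- tool1: a double-ended wooden modelling tool, a straight pale stick 110 mm long: square 16 x 16 mm shaft 80 mm long with a 15 mm stub 14 x 10 mm at each end, both ends alike; 20 to 45 g. Origin at its middle; its x axis runs along the stick. Lies flat on the bench (origin 8 mm up) at the start, long axis roughly pointing away from the robot. May be absent.
- tool2: a double-ended wooden modelling tool, a straight pale stick 110 mm long: square 16 x 16 mm shaft 80 mm long with a 15 mm stub 14 x 10 mm at each end, both ends alike; 20 to 45 g. Origin at its middle; its x axis runs along the stick. Lies flat on the bench (origin 8 mm up) at the start, long axis roughly pointing away from the robot. May be absent.
- tool3: a double-ended wooden modelling tool, a straight pale stick 110 mm long: square 16 x 16 mm shaft 80 mm long with a 15 mm stub 14 x 10 mm at each end, both ends alike; 20 to 45 g. Origin at its middle; its x axis runs along the stick. Lies flat on the bench (origin 8 mm up) at the start, long axis roughly pointing away from the robot. May be absent.
- tool4: a double-ended wooden modelling tool, a straight pale stick 110 mm long: square 16 x 16 mm shaft 80 mm long with a 15 mm stub 14 x 10 mm at each end, both ends alike; 20 to 45 g. Origin at its middle; its x axis runs along the stick. Lies flat on the bench (origin 8 mm up) at the start, long axis roughly pointing away from the robot. May be absent.
- stored0: a double-ended wooden modelling tool, a straight pale stick 110 mm long: square 16 x 16 mm shaft 80 mm long with a 15 mm stub 14 x 10 mm at each end, both ends alike; 20 to 45 g. Origin at its lower end; its z axis runs along the stick. Already stands in one of the magazine's tubes at the start (it may be the tube under the funnel), origin 22 mm above the bench. May be absent.
- stored1: a double-ended wooden modelling tool, a straight pale stick 110 mm long: square 16 x 16 mm shaft 80 mm long with a 15 mm stub 14 x 10 mm at each end, both ends alike; 20 to 45 g. Origin at its lower end; its z axis runs along the stick. Already stands in one of the magazine's tubes at the start (it may be the tube under the funnel), origin 22 mm above the bench. May be absent.
- funnel (a point): centre of the mouth of the magazine's square aluminium funnel, the only way into the tubes, 158 mm above the bench. z up, x from the funnel towards the drum's axis; its sides are parallel to x and y. Mouth 48 x 48 mm, narrowing over 16 mm to a 28 x 28 mm hole in the clear cover (top 142 mm above the bench). A stick down in its tube clears the cover; one left in the funnel blocks the drum.
- knob (a point): centre of the wooden bar knob that turns the drum, 182 mm above the bench on the drum's axis, above the cover. The bar is 16 mm thick (its x axis) and 56 mm long (its y axis), 32 mm tall (166 to 198 mm above the bench); z up; turns with the drum. 70 mm behind the funnel. The magazine's cover is 224 x 220 mm on four posts, its wooden base 250 x 230 mm.
- drum (a joint): angle of the drum in rad, counter-clockwise from above; turns endlessly either way. A spring roller clicks it home at every 0.785 rad (0, +-0.785, +-1.571 ...), where one of the eight tubes stands under the funnel; let go between, it springs to the nearest one. About 0.12 N m turns it past a click.
- tube0 (a point): centre of the mouth of tube 0, 134 mm above the bench. The eight upright aluminium tubes (square bore 30 mm, 112 mm deep, floor 22 mm above the bench) stand every 45 degrees on a circle of 70 mm radius on the drum, under the clear cover, and turn with it; tube k is under the funnel at drum angle -k x 0.785. Each holds one stick only.
- tube1 (a point): centre of the mouth of tube 1, 134 mm above the bench. The eight upright aluminium tubes (square bore 30 mm, 112 mm deep, floor 22 mm above the bench) stand every 45 degrees on a circle of 70 mm radius on the drum, under the clear cover, and turn with it; tube k is under the funnel at drum angle -k x 0.785. Each holds one stick only.
- tube2 (a point): centre of the mouth of tube 2, 134 mm above the bench. The eight upright aluminium tubes (square bore 30 mm, 112 mm deep, floor 22 mm above the bench) stand every 45 degrees on a circle of 70 mm radius on the drum, under the clear cover, and turn with it; tube k is under the funnel at drum angle -k x 0.785. Each holds one stick only.
- tube3 (a point): centre of the mouth of tube 3, 134 mm above the bench. The eight upright aluminium tubes (square bore 30 mm, 112 mm deep, floor 22 mm above the bench) stand every 45 degrees on a circle of 70 mm radius on the drum, under the clear cover, and turn with it; tube k is under the funnel at drum angle -k x 0.785. Each holds one stick only.
- tube4 (a point): centre of the mouth of tube 4, 134 mm above the bench. The eight upright aluminium tubes (square bore 30 mm, 112 mm deep, floor 22 mm above the bench) stand every 45 degrees on a circle of 70 mm radius on the drum, under the clear cover, and turn with it; tube k is under the funnel at drum angle -k x 0.785. Each holds one stick only.
- tube5 (a point): centre of the mouth of tube 5, 134 mm above the bench. The eight upright aluminium tubes (square bore 30 mm, 112 mm deep, floor 22 mm above the bench) stand every 45 degrees on a circle of 70 mm radius on the drum, under the clear cover, and turn with it; tube k is under the funnel at drum angle -k x 0.785. Each holds one stick only.
- tube6 (a point): centre of the mouth of tube 6, 134 mm above the bench. The eight upright aluminium tubes (square bore 30 mm, 112 mm deep, floor 22 mm above the bench) stand every 45 degrees on a circle of 70 mm radius on the drum, under the clear cover, and turn with it; tube k is under the funnel at drum angle -k x 0.785. Each holds one stick only.
- tube7 (a point): centre of the mouth of tube 7, 134 mm above the bench. The eight upright aluminium tubes (square bore 30 mm, 112 mm deep, floor 22 mm above the bench) stand every 45 degrees on a circle of 70 mm radius on the drum, under the clear cover, and turn with it; tube k is under the funnel at drum angle -k x 0.785. Each holds one stick only.
- scraper: bystander, to be left where it is: steel scraper disc, 64 mm across, 6 mm thick, lying flat.
- trowel: bystander, to be left where it is: spatula 200 mm long lying flat; origin under its middle.
- rollingpin: bystander, to be left where it is: wooden rolling pin lying across the far side, 48 mm thick, 300 mm long.
- waterpot: bystander, to be left where it is: open terracotta pot, 90 mm across, 90 mm tall.
- jar: bystander, to be left where it is: glass jar 70 mm across, 100 mm tall.
- wedge: bystander, to be left where it is: plywood block 60 x 40 x 20 mm lying flat.
Things that resemble listed ones, but are neither listed nor needed, are in the scene too. Leave any black or turquoise look-alike of the tool1 alone.

How it is judged:
By the outcome, as a careful person would: the job done as asked, in the order asked, and still so for the second after the job is handed in, with the robot touching nothing.
Of tool0, tool1, tool2, tool3, tool4 only 3 to 4 are there at a start; the rules pass over those that are not, and their reading is None.
Of stored0, stored1 only 1 to 2 are there at a start; the rules pass over those that are not, and their reading is None.
At some moment in a run one of tool0, tool1, tool2, tool3, tool4 may be knocked a few centimetres aside while the robot is not near it.
Once in a run the grip may slacken for a moment while it holds something.
It also fails if it takes over 210 s, if anything falls off the work surface, if the arm or the gripper's body presses on something with over 40 N, if the wrist force passes 120 N, or if a joint passes its speed limit or range.

## Working session

There is one attempt and no reset: what is moved stays moved. The work goes in short steps, Python scripts to look and compute and a tool call to move; the robot and the scene stay as the last step left them, time stands still between calls to the robot, and variables do not carry over. Pictures are saved under pics/ and viewed, and the job is handed in when it is done.

Besides the shell and the picture viewer there is one more tool, called after "Request:" as name(argument=value, ...) on one line, values as JSON. servo_tool: Moves the arm, as the interface text tells. Its arguments: {"type":"object","properties":{"increments":{"type":"array","items":{"type":"number"}},"grip":{"type":"number"},"force":{"type":"number"}},"required":["increments"]}

```bash
ls; mkdir -p pics
cat > h.py <<'E'
import numpy as np, cv2
from bench import read_state, get_image, close_job
def shot(name,fn):
    d=get_image(name); cv2.imwrite('pics/'+fn,d['img'][:,:,::-1]); return d
def cam(d):
    K=np.array([[d['fx'],0,d['cx']],[0,d['fy'],d['cy']],[0,0,1.]]); return K,np.array(d['dist_coeffs'],float),np.array(d['extrinsics'])
def ray(d,uv):
    K,D,T=cam(d); p=cv2.undistortPoints(np.array(uv,float).reshape(-1,1,2),K,D).reshape(-1,2)
    v=np.c_[p[:,0],-p[:,1],-np.ones(len(p))]@T[:3,:3].T
    return T[:3,3],v
def onz(d,uv,z):
    o,v=ray(d,uv); return o+v*((z-o[2])/v[:,2:3])
def proj(d,P):
    K,D,T=cam(d); q=(np.atleast_2d(P)-T[:3,3])@T[:3,:3]; q=q*[1,-1,-1]
    return cv2.projectPoints(q,np.zeros(3),np.zeros(3),K,D)[0].reshape(-1,2)
E
python3 - <<'E'
from h import *
s=read_state(); print(s)
for n in('top','side'):
    d=shot(n,n+'0.png'); print(n,np.round(d['extrinsics'],3).tolist(),d['fx'],d['dist_coeffs'])
E
```

```text
pics
{'time': 0.0, 'q': array([ 1.08379204,  0.41197309, -0.0127644 ,  1.59708022,  0.00560842,
        1.13429678, -0.08217549]), 'qd': array([-8.90456456e-05, -1.61190184e-04, -1.07415128e-05, -1.63871058e-04,
       -5.45623133e-05, -2.05764916e-03, -1.68731997e-03]), 'joint_efforts': array([-3.62232076e-04, -6.00627494e+01,  6.81808814e-01, -2.99412113e+01,
        1.38014925e-02,  1.07760594e-02, -9.61241454e-06]), 'eef_pos': array([ 0.25395623, -0.57054223,  0.24739236]), 'eef_rot': array([-8.29045930e-04,  9.78144516e-01,  2.07924419e-01, -2.31891127e-04]), 'force': array([-0.28406961, -0.425502  ,  0.16149807]), 'ft_torque': array([0.01694734, 0.02084214, 0.02158733]), 'grip_width': 0.08584424900753505}
top [[0.016, 0.996, -0.087, 0.431], [-1.0, 0.016, 0.001, -0.006], [0.003, 0.087, 0.996, 1.423], [0.0, 0.0, 0.0, 1.0]] 524.9114866727879 [-0.14748975  0.          0.          0.          0.        ]
side [[-0.969, 0.185, -0.166, 0.354], [-0.249, -0.715, 0.654, 0.774], [0.003, 0.674, 0.739, 1.019], [0.0, 0.0, 0.0, 1.0]] 478.629502930706 [0.0094734 0.        0.        0.        0.       ]
```

View pics/top0.png

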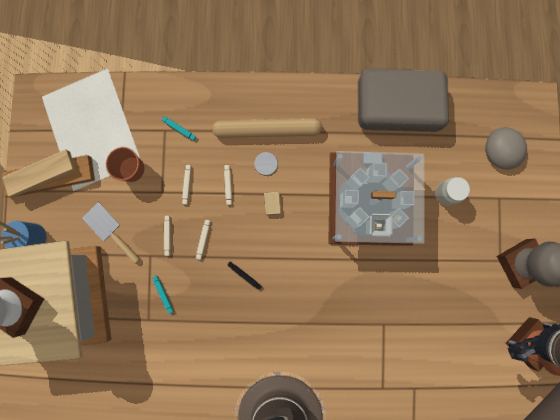

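View pics/side0.png

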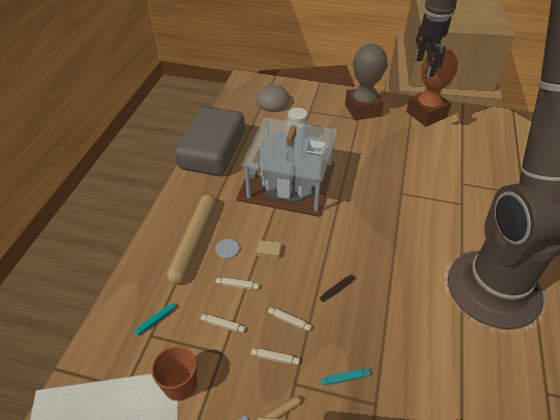

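The top view shows four pale sticks, at about (187,184), (228,184), (167,235) and (203,239). The magazine is at about (378,198), the funnel at (381,226) and the knob at (383,195). I'll zoom in on the magazine and measure.

```bash
cat >> h.py <<'E'
def sticks(d,z=0.016,box=(140,280,150,270)):
    im=d['img']; hsv=cv2.cvtColor(im,cv2.COLOR_RGB2HSV)
    m=((hsv[...,2]>165)&(hsv[...,1]<95)).astype(np.uint8)
    m=cv2.morphologyEx(m,cv2.MORPH_CLOSE,np.ones((3,3)))
    mm=np.zeros_like(m); a,b,c,e=box; mm[c:e,a:b]=m[c:e,a:b]
    out=[]
    for k in cv2.findContours(mm,cv2.RETR_EXTERNAL,cv2.CHAIN_APPROX_NONE)[0]:
        if cv2.contourArea(k)<60: continue
        P=onz(d,k.reshape(-1,2),z)[:,:2]
        (c0,wh,ang)=cv2.minAreaRect((P*1000).astype(np.float32))
        if max(wh)<85 or max(wh)>130 or min(wh)>30: continue
        th=np.deg2rad(ang)+(0 if wh[0]>wh[1] else np.pi/2); th=(th+np.pi/2)%np.pi-np.pi/2
        out.append((np.round(c0,1).tolist(),np.round(wh,1).tolist(),round(th,3),np.round(k.reshape(-1,2).mean(0)).tolist()))
    return out
def crop(d,box,s,fn):
    a,b,c,e=box; cv2.imwrite('pics/'+fn,cv2.resize(d['img'][c:e,a:b,::-1],None,fx=s,fy=s,interpolation=cv2.INTER_CUBIC))
E
python3 - <<'E'
from h import *
d=get_image('top'); 
for s in sticks(d): print(s)
crop(d,(325,435,145,250),5,'topmag.png')
d=get_image('side'); crop(d,(230,350,100,215),5,'sidemag.png')
E
```

```text
([473.4, 215.4], [15.8, 107.4], np.float64(-0.22), [202.0, 239.0])
([482.1, 313.8], [108.1, 11.0], np.float64(0.032), [166.0, 235.0])
([622.0, 151.7], [107.1, 15.9], np.float64(0.074), [227.0, 184.0])
([622.9, 265.3], [15.7, 107.7], np.float64(-0.061), [185.0, 184.0])
```

View pics/topmag.png

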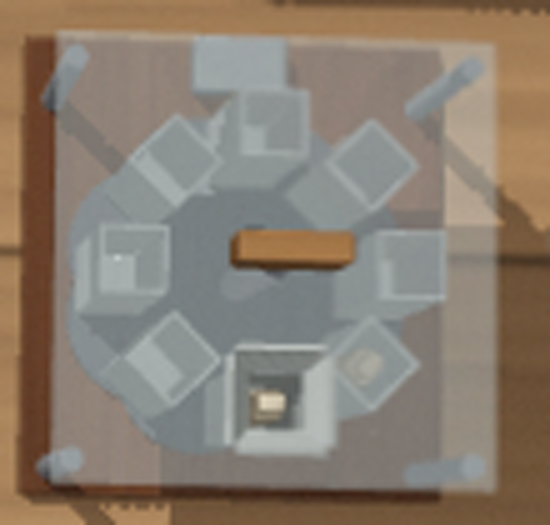

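View pics/sidemag.png

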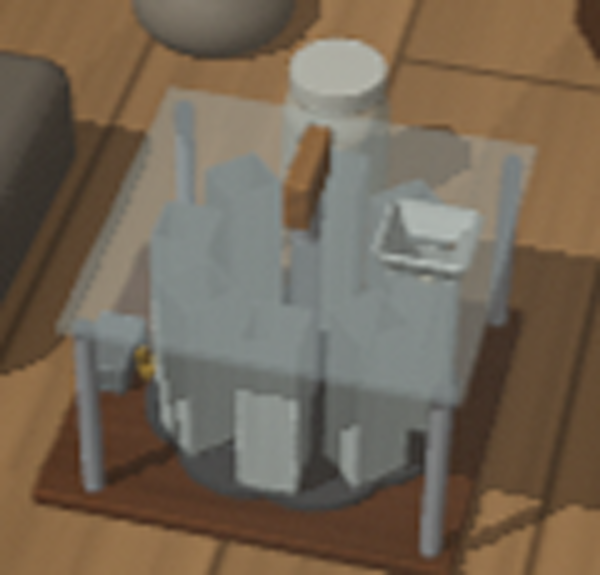

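Run:
```python
from h import *
d=get_image('top'); hsv=cv2.cvtColor(d['img'],cv2.COLOR_RGB2HSV)
# funnel mouth corners from crop px /5 + offset, z=.158 outer rim
def f(p): return np.array(p)/5+[325-.4,145-.4]
fc=[f(p) for p in [(225,347),(336,343),(336,453),(227,455)]]
P=onz(d,fc,.158); print('funnel',P.round(4).tolist(),P.mean(0).round(4))
kc=[f(p) for p in [(232,230),(355,228),(356,268),(234,268)]]
P=onz(d,kc,.198); print('knob',P.round(4).tolist(),P.mean(0).round(4))
cc=[f(p) for p in [(57,30),(496,45),(496,492),(52,490)]]
P=onz(d,cc,.142); print('cover',P.round(4).tolist(),P.mean(0).round(4))
s=get_image('side')
def g(p): return np.array(p)/5+[230-.4,100-.4]
P=onz(s,[g(p) for p in [(392,197),(482,208),(472,272),(373,257)]],.158); print('funnel side',P.round(4).tolist(),P.mean(0).round(4))
P=onz(s,[g(p) for p in [(318,126),(330,130),(306,190),(287,184)]],.198); print('knob side',P.round(4).tolist(),P.mean(0).round(4))
o,v=ray(s,[(0,0)])
```

```text
funnel [[0.5358, -0.2119, 0.158], [0.5386, -0.2664, 0.158], [0.485, -0.2664, 0.158], [0.4834, -0.213, 0.158]] [ 0.5107 -0.2394  0.158 ]
knob [[0.588, -0.2087, 0.198], [0.59, -0.2675, 0.198], [0.5709, -0.2679, 0.198], [0.5699, -0.2096, 0.198]] [ 0.5797 -0.2384  0.198 ]
cover [[0.6938, -0.1307, 0.142], [0.6911, -0.3519, 0.142], [0.4675, -0.3498, 0.142], [0.4657, -0.1297, 0.142]] [ 0.5795 -0.2405  0.142 ]
funnel side [[0.5385, -0.2597, 0.158], [0.4878, -0.263, 0.158], [0.483, -0.2085, 0.158], [0.5377, -0.2071, 0.158]] [ 0.5118 -0.2346  0.158 ]
knob side [[0.5824, -0.2611, 0.198], [0.5752, -0.2593, 0.198], [0.5758, -0.2058, 0.198], [0.5869, -0.2081, 0.198]] [ 0.5801 -0.2336  0.198 ]
```

Request:
servo_tool(increments=[33,33,0,-0.18,65,67,0,-0.36,98,100,0,-0.54,130,133,0,-0.72,163,166,0,-0.9,196,200,0,-1.08,228,233,0,-1.26,261,266,0,-1.44,294,300,0,-1.62,326,333,0,-1.8], grip=70)

```text
time: 1.55
eef_pos: [0.5811, -0.2367, 0.2483]
eef_rot: [-0.0, 0.769, -0.639, 0.0]
force: [0.3, -0.9, -0.2]
grip_width: 0.0599
```

Request:
servo_tool(increments=[0,0,0,-0.1,0,0,0,-0.19,0,0,0,-0.19,0,0,0,-0.19])

```text
time: 2.05
eef_pos: [0.5801, -0.238, 0.2483]
eef_rot: [0.0, 0.708, -0.707, -0.0]
force: [1.2, -0.6, 0.5]
grip_width: 0.0599
```

```bash
cat > st.py <<'E'
from h import *
s=read_state(); w,x,y,z=s['eef_rot']; print('t',round(s['time'],2),'tcp',(s['eef_pos']*1000).round(1),'yaw',round(2*np.arctan2(y,x),3),'q',s['q'].round(2),'F',s['force'].round(1),'w',round(s['grip_width']*1000,1))
E
python3 st.py
```

```text
t 2.05 tcp [ 580.1 -238.   248.3] yaw -1.569 q [ 0.17  0.42  0.2   1.6  -0.09  1.13 -2.75] F [ 1.2 -0.6  0.5] w 59.9
```

Request:
servo_tool(increments=[0,0,-30,0,0,0,-61,0,0,0,-61,0])

```text
time: 2.42
eef_pos: [0.5787, -0.2376, 0.1852]
eef_rot: [0.001, 0.707, -0.707, -0.002]
force: [-0.2, 0.5, 0.1]
grip_width: 0.0599
```

Request:
servo_tool(increments=[0,0,0,0,0,0,0,0,0,0,0,0,0,0,0,0,0,0,0,0,0,0,0,0], grip=0, force=40)

```text
time: 3.18
eef_pos: [0.5822, -0.2384, 0.1891]
eef_rot: [0.001, -0.707, 0.707, -0.002]
force: [5.8, -0.8, 1.2]
grip_width: 0.0154
```

Request:
servo_tool(increments=[0,0,0,0.13,0,0,0,0.26,0,0,0,0.39,0,0,0,0.52,0,0,0,0.65,0,0,0,0.785,0,0,0,0.785,0,0,0,0.785])

```text
time: 4.18
eef_pos: [0.5818, -0.2385, 0.189]
eef_rot: [-0.0, 0.923, -0.384, 0.002]
force: [4.7, -0.8, 5.3]
grip_width: 0.0148
```

```bash
python3 st.py
```

```text
t 4.17 tcp [ 581.8 -238.5  189. ] yaw -0.789 q [ 0.3   0.47  0.01  1.66 -0.01  1.01 -2.04] F [ 4.7 -0.8  5.3] w 14.8
```

Request:
servo_tool(increments=[0,0,0,0,0,0,0,0,0,0,0,0,0,0,30,0,0,0,60,0,0,0,80,0,0,0,80,0], grip=60)

```text
time: 5.05
eef_pos: [0.5807, -0.2383, 0.2687]
eef_rot: [-0.0, 0.924, -0.383, 0.001]
force: [-0.6, -0.4, -0.8]
grip_width: 0.051
```

Request:
servo_tool(increments=[10,50,0,0.12,20,100,0,0.24,30,150,0,0.36,40,200,0,0.48,50,250,0,0.6,58,300,0,0.72,66,350,0,0.86,72,392,0,0.86,72,392,0,0.86])

```text
time: 6.18
eef_pos: [0.6507, 0.1592, 0.2651]
eef_rot: [-0.001, 0.999, 0.04, -0.002]
force: [0.0, 0.2, -1.0]
grip_width: 0.0511
```

```bash
python3 st.py
python3 - <<'E'
from h import *
d=shot('top','t1.png'); 
for s in sticks(d): print(s)
crop(d,(325,435,145,250),5,'topmag1.png')
E
```

```text
t 6.17 tcp [650.7 159.2 265.1] yaw 0.08 q [-0.14  0.49 -0.26  1.44  0.13  1.23 -1.9 ] F [ 0.   0.2 -1. ] w 51.1
([411.7, 120.7], [22.2, 110.8], np.float64(-1.208), [238.0, 262.0])
([482.1, 315.2], [108.2, 13.7], np.float64(0.032), [166.0, 235.0])
```

View pics/topmag1.png

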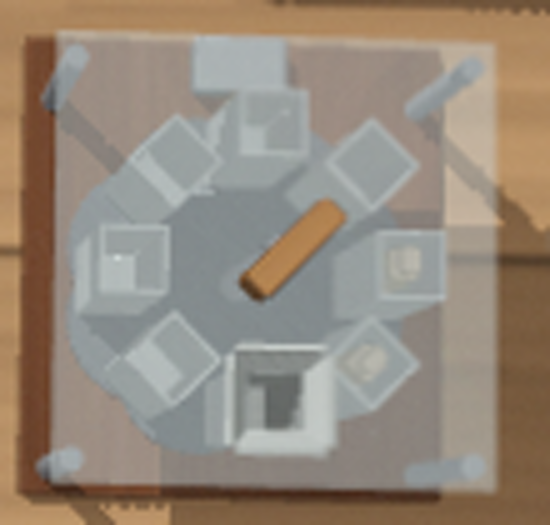

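View pics/t1.png

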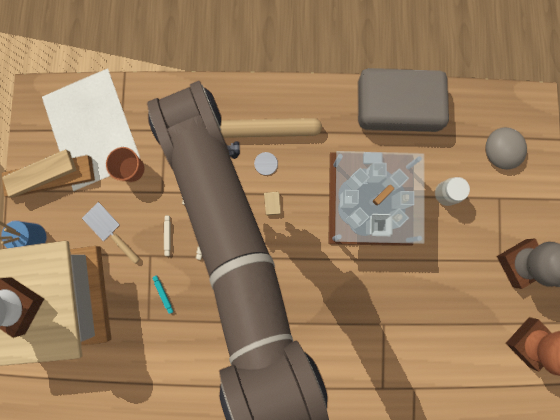

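Request:
servo_tool(increments=[0,0,-50,0,0,0,-100,0,0,0,-150,0,0,0,-200,0,0,0,-225,0,0,0,-225,0,0,0,-225,0])

```text
time: 7.1
eef_pos: [0.6529, 0.1532, 0.0433]
eef_rot: [0.0, 0.999, 0.036, 0.001]
force: [0.1, -0.2, 0.4]
grip_width: 0.0512
```

```bash
python3 st.py
python3 - <<'E'
from h import *
d=get_image('side'); crop(d,(180,330,240,380),5,'s2.png')
E
```

```text
t 7.1 tcp [652.9 153.2  43.3] yaw 0.073 q [-0.15  0.71 -0.22  1.63  0.2   0.82 -1.96] F [ 0.1 -0.2  0.4] w 51.2
```

View pics/s2.png

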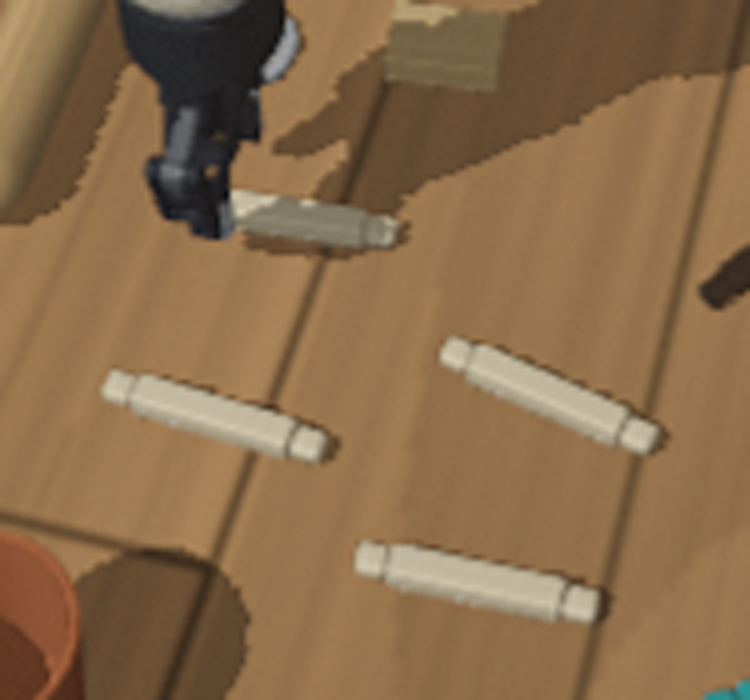

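Request:
servo_tool(increments=[0,0,-20,0,0,0,-20,0])

```text
time: 7.4
eef_pos: [0.651, 0.1536, 0.0209]
eef_rot: [0.0, 0.999, 0.037, -0.001]
force: [0.1, 0.2, -0.1]
grip_width: 0.0508
```

Request:
servo_tool(increments=[0,0,0,0,0,0,0,0,0,0,0,0,0,0,0,0,0,0,0,0,0,0,0,0], grip=0, force=20)

```text
time: 8.15
eef_pos: [0.6525, 0.1541, 0.0228]
eef_rot: [-0.0, 0.999, 0.037, 0.0]
force: [-0.4, 0.2, 3.5]
grip_width: 0.0153
```

Request:
servo_tool(increments=[0,0,15,0,0,0,30,0,0,0,45,0,0,0,60,0,0,0,60,0])

```text
time: 8.78
eef_pos: [0.6532, 0.1543, 0.0843]
eef_rot: [-0.0, 0.999, 0.037, 0.001]
force: [-0.2, -1.0, -0.2]
grip_width: 0.0155
```

```bash
python3 st.py
python3 - <<'E'
from h import *
d=get_image('side'); crop(d,(180,330,200,340),5,'s3.png')
E
```

```text
t 8.78 tcp [653.2 154.3  84.3] yaw 0.074 q [-0.15  0.66 -0.24  1.61  0.19  0.89 -1.95] F [-0.2 -1.  -0.2] w 15.5
```

View pics/s3.png

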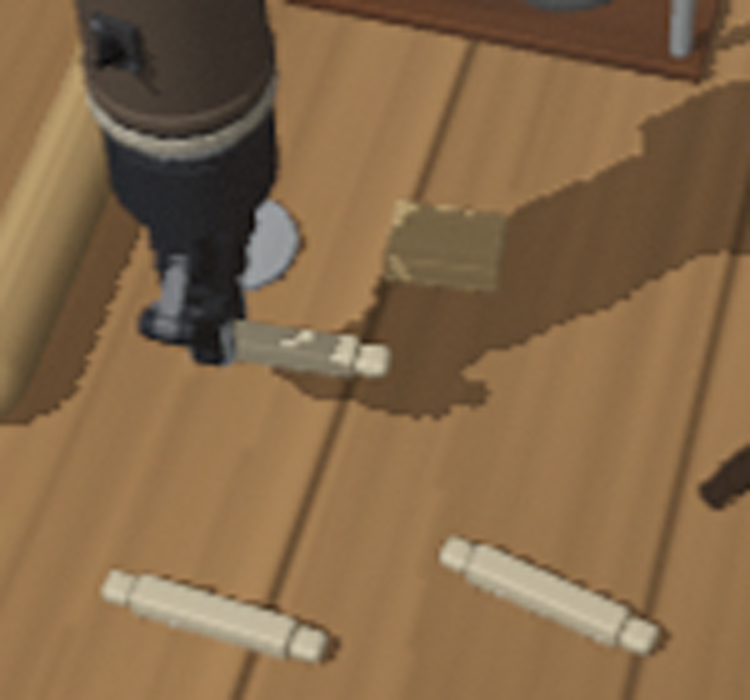

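Request:
servo_tool(increments=[0,0,50,0,0,0,100,-0.03,-20,-34,150,-0.074,-50,-86,160,-0.074,-80,-138,160,-0.074,-110,-190,160,-0.074,-140,-242,160,-0.074,-170,-294,160,-0.074,-199,-344,160,-0.074,-199,-344,160,-0.074])

```text
time: 10.07
eef_pos: [0.4502, -0.1944, 0.2418]
eef_rot: [0.001, 1.0, -0.004, -0.001]
force: [0.4, 1.2, 0.2]
grip_width: 0.0154
```

Request:
servo_tool(increments=[0,0,-40,0,0,0,-72,0,0,0,-72,0,0,0,-72,0])

```text
time: 10.58
eef_pos: [0.4539, -0.1896, 0.1711]
eef_rot: [-0.0, 1.0, 0.0, 0.0]
force: [0.1, -0.1, 0.7]
grip_width: 0.0154
```

```bash
python3 st.py
python3 - <<'E'
from h import *
d=get_image('side'); crop(d,(230,360,90,210),5,'s4.png')
d=shot('top','t4.png'); crop(d,(325,435,145,250),5,'t4c.png')
E
```

```text
t 10.57 tcp [ 453.9 -189.6  171.1] yaw 0.001 q [ 0.41  0.28 -0.13  1.99  0.05  0.87 -1.32] F [ 0.1 -0.1  0.7] w 15.4
```

View pics/s4.png

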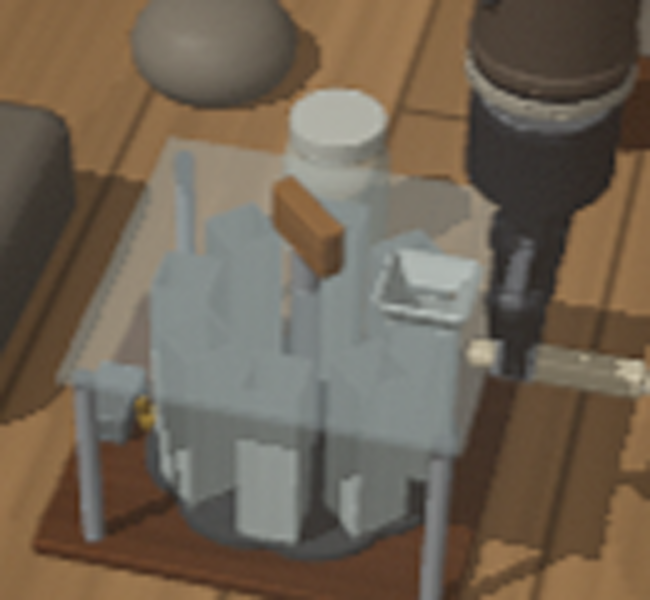

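View pics/t4c.png

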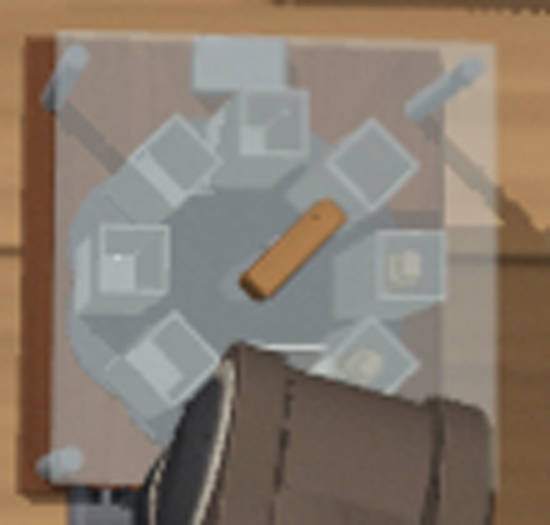

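Request:
servo_tool(increments=[0,0,-5,0,0,0,-9,0,0,0,-12,0,0,0,-15,0,0,0,-15,0])

```text
time: 11.3
eef_pos: [0.4529, -0.19, 0.1561]
eef_rot: [0.0, 1.0, -0.0, -0.0]
force: [-4.7, 1.3, 10.2]
grip_width: 0.0152
```

```bash
python3 st.py
python3 - <<'E'
from h import *
d=get_image('side'); crop(d,(280,400,90,210),5,'s5.png')
E
```

```text
t 11.3 tcp [ 452.9 -190.   156.1] yaw -0.0 q [ 0.41  0.3  -0.13  2.01  0.05  0.84 -1.32] F [-4.7  1.3 10.2] w 15.2
```

View pics/s5.png

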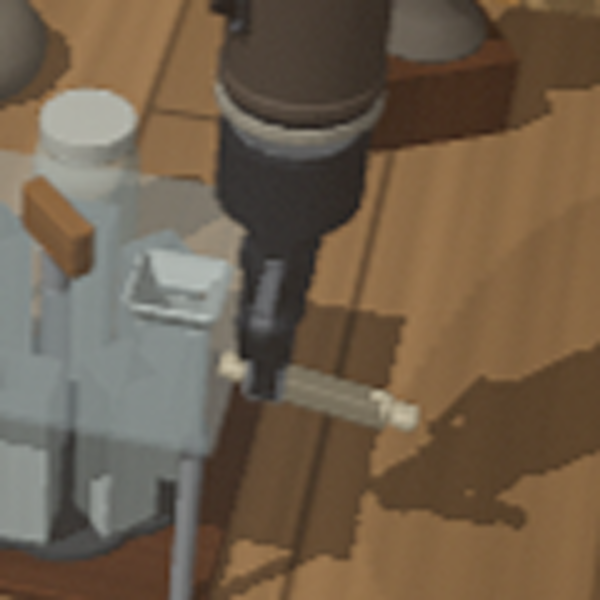

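It is rotating. The far end is now lower, with only about 10 N of contact. I'll keep pressing.

Request:
servo_tool(increments=[0,0,-3,0,0,0,-6,0,0,0,-9,0,0,0,-12,0,0,0,-15,0,0,0,-15,0])

```text
time: 12.1
eef_pos: [0.4542, -0.1901, 0.1417]
eef_rot: [0.0, 1.0, -0.0, 0.001]
force: [-2.3, 1.2, 13.3]
grip_width: 0.0153
```

```bash
python3 st.py
python3 - <<'E'
from h import *
d=get_image('side'); crop(d,(280,400,90,210),5,'s6.png')
E
```

```text
t 12.1 tcp [ 454.2 -190.1  141.7] yaw -0.0 q [ 0.4   0.32 -0.13  2.02  0.06  0.8  -1.33] F [-2.3  1.2 13.3] w 15.3
```

View pics/s6.png

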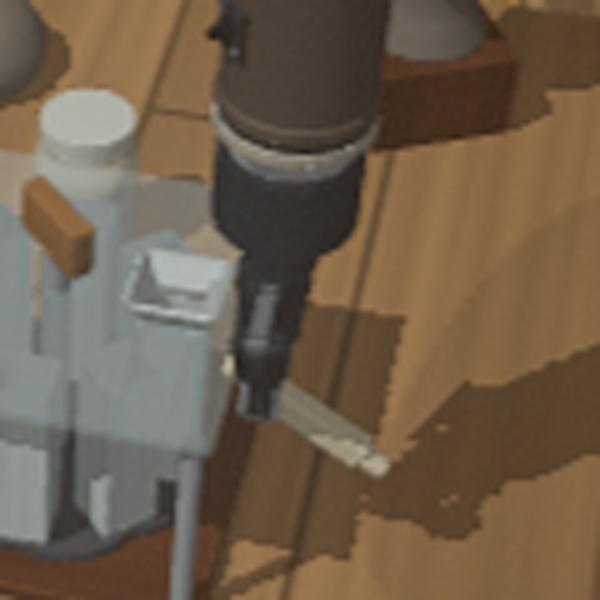

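Request:
servo_tool(increments=[0,0,-3,0,0,0,-6,0,-1,0,-9,0,-1,0,-12,0,-1,0,-12,0])

```text
time: 12.78
eef_pos: [0.4528, -0.1906, 0.1296]
eef_rot: [0.001, 1.0, -0.0, 0.001]
force: [-3.5, 0.3, 12.1]
grip_width: 0.0155
```

```bash
python3 st.py
python3 - <<'E'
from h import *
d=get_image('side'); crop(d,(280,400,90,210),5,'s7.png')
E
```

```text
t 12.78 tcp [ 452.8 -190.6  129.6] yaw -0.001 q [ 0.4   0.34 -0.13  2.03  0.06  0.77 -1.33] F [-3.5  0.3 12.1] w 15.5
```

View pics/s7.png

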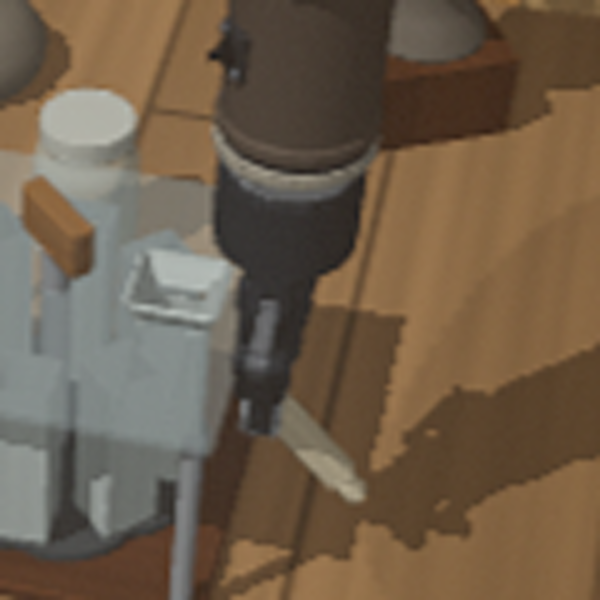

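```bash
cat >> h.py <<'E'
def ony(d,uv,y):
    o,v=ray(d,uv); return o+v*((y-o[1])/v[:,1:2])
E
python3 - <<'E'
from h import *
d=get_image('side'); print(ony(d,[(280+357/5,90+495/5),(280+285/5,90+395/5),(280+290/5,90+440/5)],-.19).round(3))
E
```

```text
[[ 0.395 -0.19   0.063]
 [ 0.441 -0.19   0.129]
 [ 0.436 -0.19   0.096]]
```

Request:
servo_tool(increments=[-10,0,20,0,-20,0,60,0,-20,-10,110,0.15,-20,-20,120,0.33,-20,-30,120,0.51,-20,-40,120,0.69,-15,-48,120,0.87,-10,-48,120,1.05,-5,-48,120,1.23,0,-48,120,1.41])

```text
time: 14.12
eef_pos: [0.4522, -0.238, 0.2481]
eef_rot: [-0.0, 0.76, 0.65, -0.0]
force: [0.2, -0.1, -0.3]
grip_width: 0.0151
```

Request:
servo_tool(increments=[0,0,0,0.18,0,0,0,0.36,0,0,0,0.54,0,0,0,0.72,0,0,0,0.9,0,0,0,1.08,0,0,0,1.26,0,0,0,1.44,0,0,0,1.62,0,0,0,1.73])

```text
time: 15.38
eef_pos: [0.452, -0.238, 0.2481]
eef_rot: [-0.0, -0.001, 1.0, 0.0]
force: [-0.3, 0.0, -0.6]
grip_width: 0.0154
```

Request:
servo_tool(increments=[0,0,0,0,0,0,0,0])

```text
time: 15.62
eef_pos: [0.452, -0.2381, 0.2482]
eef_rot: [-0.0, 0.002, 1.0, 0.0]
force: [1.1, -0.2, -0.8]
grip_width: 0.0155
```

```bash
python3 st.py
python3 - <<'E'
from h import *
d=get_image('side'); crop(d,(280,400,70,190),5,'s8.png')
d=shot('top','t8.png'); crop(d,(325,435,145,250),5,'t8c.png')
E
```

```text
t 15.62 tcp [ 452.  -238.1  248.2] yaw 3.137 q [ 0.84  0.27 -0.54  1.84  0.15  1.08  1.81] F [ 1.1 -0.2 -0.8] w 15.5
```

View pics/s8.png

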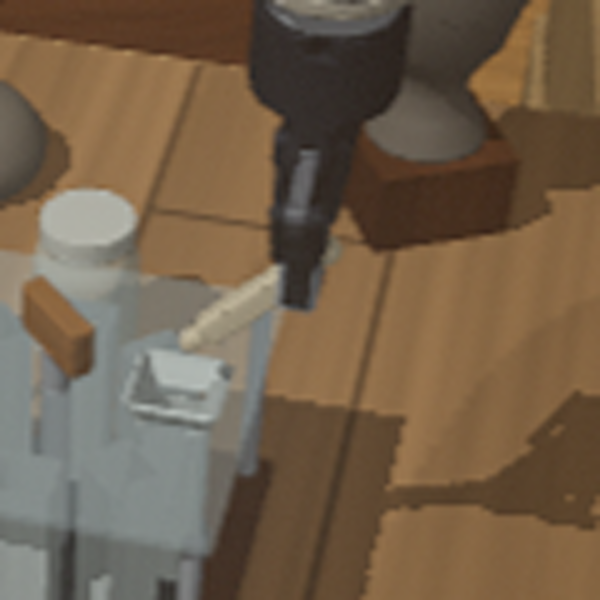

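View pics/t8c.png

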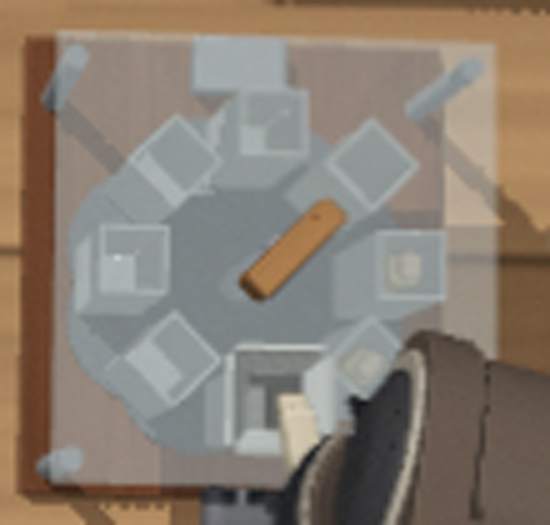

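Run:
```python
from h import *
d=get_image('side'); e=get_image('top')
print(ony(d,[(280+185/5,70+340/5),(280+278/5,70+270/5)],-.238).round(3))
for z in(.18,.19,.2): print(onz(e,[(325+279/5,145+398/5),(325+311/5,145+393/5)],z).round(4).tolist())
```

```text
[[ 0.51  -0.238  0.185]
 [ 0.464 -0.238  0.241]]
[[0.509, -0.2353, 0.18], [0.5116, -0.2508, 0.18]]
[[0.5084, -0.2335, 0.19], [0.511, -0.2488, 0.19]]
[[0.5078, -0.2316, 0.2], [0.5103, -0.2468, 0.2]]
```

Request:
servo_tool(increments=[6,3,-10,0,6,3,-20,0,6,3,-30,0,6,3,-36,0,6,3,-42,0,6,3,-42,0])

```text
time: 16.58
eef_pos: [0.4579, -0.235, 0.2059]
eef_rot: [-0.0, 0.001, 1.0, 0.0]
force: [-0.7, 0.1, -0.5]
grip_width: 0.0155
```

```bash
python3 st.py
python3 - <<'E'
from h import *
d=get_image('side'); crop(d,(280,400,70,190),5,'s9.png')
d=shot('top','t9.png'); crop(d,(325,435,145,250),5,'t9c.png')
E
```

```text
t 16.57 tcp [ 457.9 -235.   205.9] yaw 3.14 q [ 0.82  0.32 -0.53  1.88  0.19  0.99  1.77] F [-0.7  0.1 -0.5] w 15.5
```

View pics/s9.png

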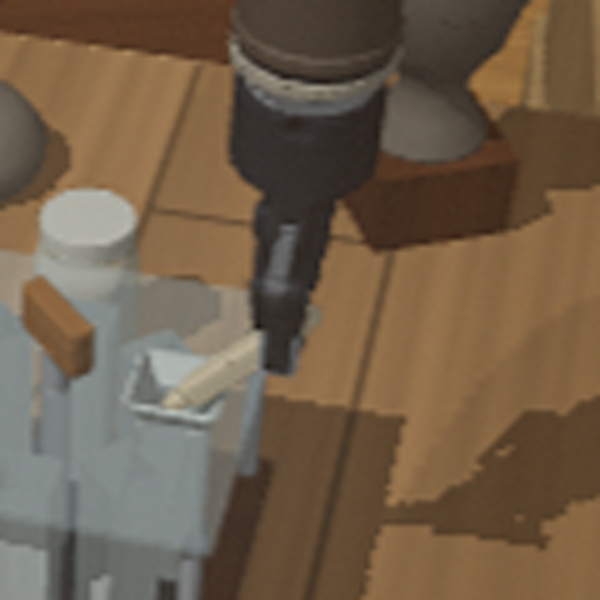

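View pics/t9c.png

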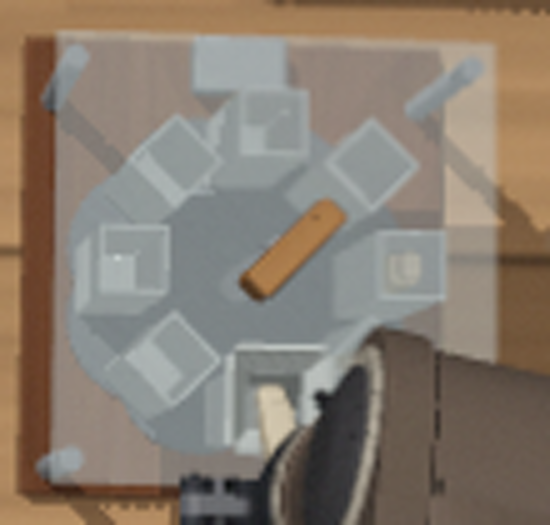

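Request:
servo_tool(increments=[4,-1,-3,0,8,-2,-5,0,14,-2,-2,0,20,-2,2,0,26,-2,6,0,32,-2,9,0,32,-2,9,0])

```text
time: 17.55
eef_pos: [0.4887, -0.237, 0.2152]
eef_rot: [-0.002, 0.001, 1.0, 0.0]
force: [-8.0, 1.6, 6.4]
grip_width: 0.0154
```

```bash
python3 st.py
python3 - <<'E'
from h import *
d=get_image('side'); crop(d,(280,400,70,190),5,'s10.png')
d=shot('top','t10.png'); crop(d,(325,435,145,250),5,'t10c.png')
E
```

```text
t 17.55 tcp [ 488.7 -237.   215.2] yaw 3.14 q [ 0.78  0.36 -0.53  1.81  0.21  1.04  1.74] F [-8.   1.6  6.4] w 15.4
```

View pics/s10.png

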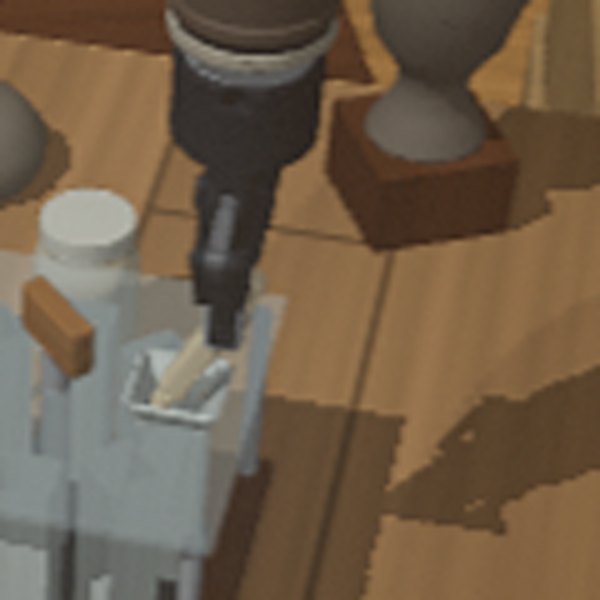

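View pics/t10c.png

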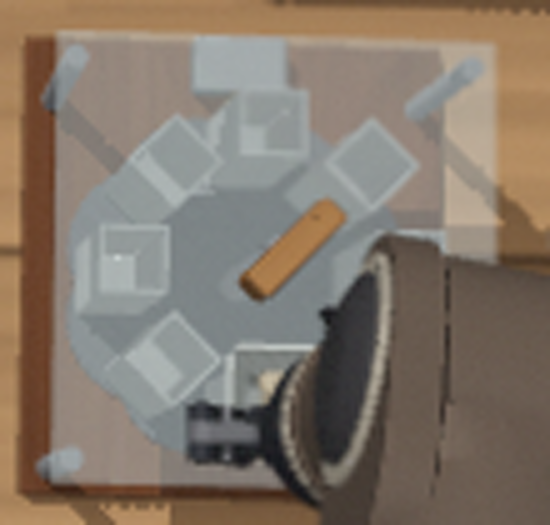

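Request:
servo_tool(increments=[5,0,1,0,10,0,2,0,15,0,3,0,20,0,3,0,25,0,0,0,25,0,-5,0,25,0,-5,0])

```text
time: 18.52
eef_pos: [0.5154, -0.2371, 0.2106]
eef_rot: [0.0, 0.001, 1.0, -0.0]
force: [0.1, -0.0, -0.7]
grip_width: 0.0154
```

```bash
python3 st.py
python3 - <<'E'
from h import *
d=get_image('side'); crop(d,(280,400,70,190),5,'s11.png')
E
```

```text
t 18.52 tcp [ 515.4 -237.1  210.6] yaw 3.14 q [ 0.75  0.4  -0.52  1.76  0.23  1.04  1.71] F [ 0.1 -0.  -0.7] w 15.4
```

View pics/s11.png

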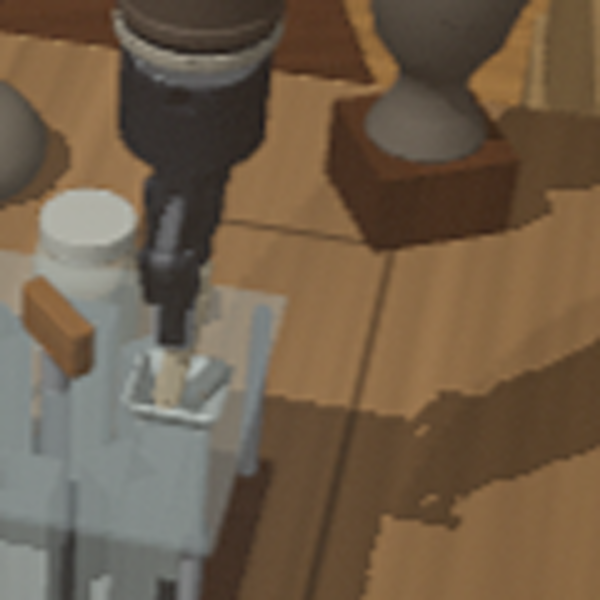

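Request:
servo_tool(increments=[-1,0,-8,0,-2,0,-16,0,-2,0,-24,0,-2,0,-28,0,-2,0,-28,0])

```text
time: 19.2
eef_pos: [0.513, -0.2369, 0.1819]
eef_rot: [-0.0, 0.001, 1.0, 0.0]
force: [0.1, -0.1, 0.2]
grip_width: 0.0155
```

```bash
python3 st.py
python3 - <<'E'
from h import *
d=get_image('side'); crop(d,(280,400,70,190),5,'s12.png')
E
```

```text
t 19.2 tcp [ 513.  -236.9  181.9] yaw 3.14 q [ 0.74  0.43 -0.51  1.79  0.25  0.99  1.7 ] F [ 0.1 -0.1  0.2] w 15.5
```

View pics/s12.png

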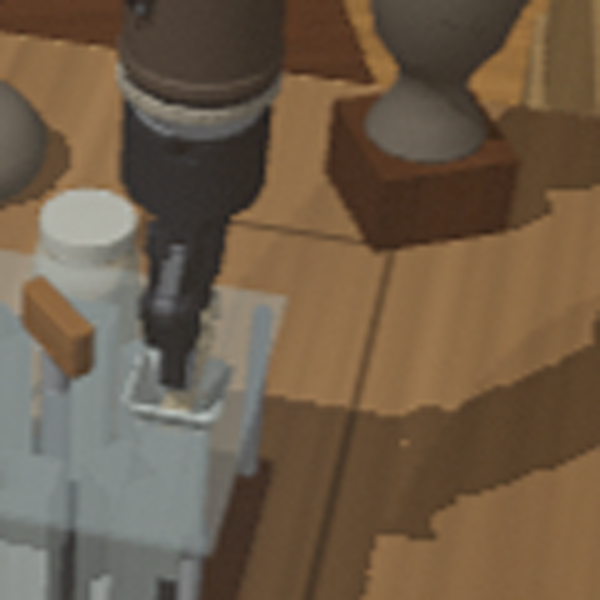

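Request:
servo_tool(increments=[0,0,0,0,0,0,0,0,0,0,0,0,0,0,0,0,0,0,20,0,0,0,60,0,0,0,60,0], grip=40)

```text
time: 20.12
eef_pos: [0.5149, -0.2373, 0.2454]
eef_rot: [0.003, 0.001, 1.0, -0.001]
force: [-0.4, -0.3, -0.0]
grip_width: 0.0339
```

Request:
servo_tool(increments=[0,50,10,-0.18,0,100,10,-0.36,0,150,10,-0.54,0,200,10,-0.72,0,200,10,-0.9,0,200,10,-0.9])

```text
time: 20.88
eef_pos: [0.5128, -0.0366, 0.2517]
eef_rot: [-0.0, 0.435, 0.901, -0.0]
force: [-0.7, -0.9, -0.5]
grip_width: 0.0344
```

```bash
python3 st.py
python3 - <<'E'
from h import *
d=get_image('side'); crop(d,(230,350,100,215),5,'s13.png')
d=shot('top','t13.png'); crop(d,(325,435,145,250),5,'t13c.png')
print(sticks(d))
E
```

```text
t 20.88 tcp [512.8 -36.6 251.7] yaw 2.242 q [ 0.37  0.26 -0.47  1.83  0.13  1.08  0.52] F [-0.7 -0.9 -0.5] w 34.4
[([473.8, 215.3], [15.8, 109.4], np.float64(-0.22), [202.0, 239.0]), ([482.1, 313.8], [108.2, 11.0], np.float64(0.032), [166.0, 235.0]), ([622.9, 265.1], [16.4, 107.8], np.float64(-0.075), [185.0, 184.0])]
```

View pics/s13.png

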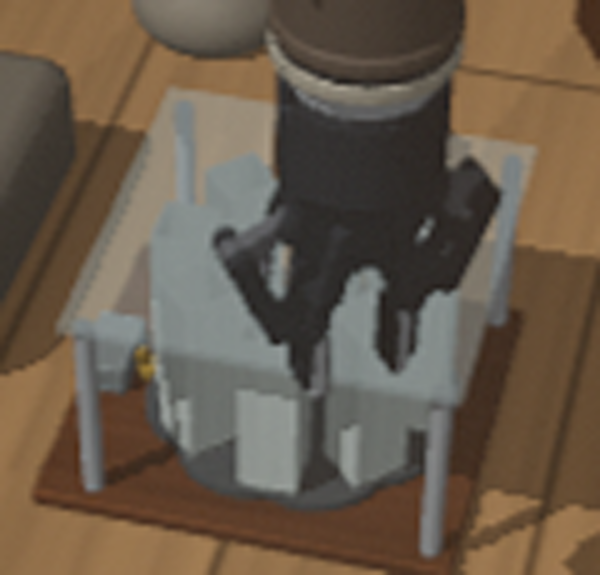

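View pics/t13.png

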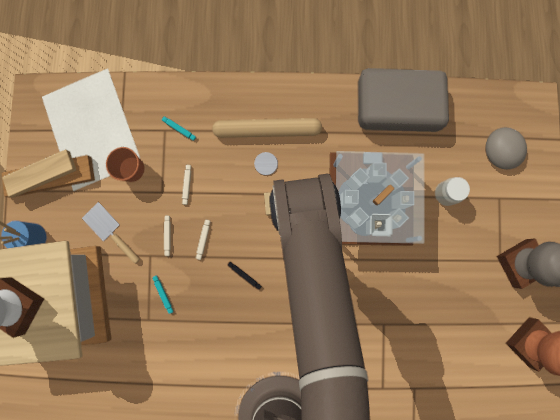

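View pics/t13c.png

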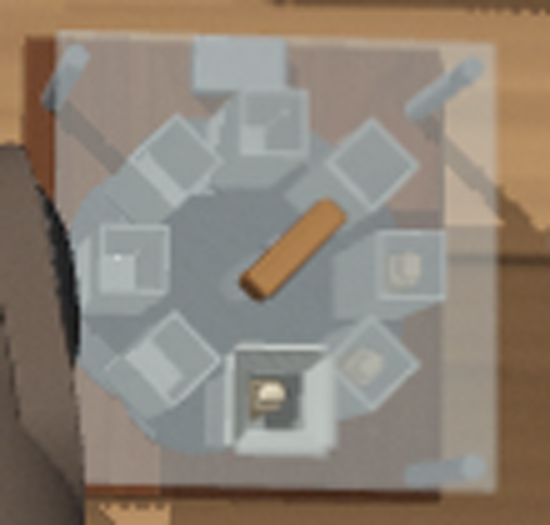

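Request:
servo_tool(increments=[17,-50,0,0.05,34,-100,0,0.114,52,-150,0,0.114,69,-201,0,0.114,69,-201,-20,0.114,69,-201,-50,0.114,69,-201,-64,0.114,69,-201,-64,0.114], grip=60)

```text
time: 21.98
eef_pos: [0.5814, -0.2383, 0.1873]
eef_rot: [-0.001, 0.384, 0.924, -0.0]
force: [-0.6, 0.2, 0.4]
grip_width: 0.0513
```

Request:
servo_tool(increments=[0,0,0,0,0,0,0,0,0,0,0,0,0,0,0,0,0,0,0,0,0,0,0,0], grip=0, force=40)

```text
time: 22.72
eef_pos: [0.5821, -0.2388, 0.1897]
eef_rot: [0.001, 0.384, 0.923, -0.001]
force: [-4.7, -1.5, 5.4]
grip_width: 0.0159
```

Request:
servo_tool(increments=[0,0,0,0.13,0,0,0,0.26,0,0,0,0.39,0,0,0,0.52,0,0,0,0.65,0,0,0,0.785,0,0,0,0.785,0,0,0,0.785])

```text
time: 23.72
eef_pos: [0.582, -0.239, 0.1897]
eef_rot: [0.0, 0.002, 1.0, -0.001]
force: [-3.9, -2.3, 6.7]
grip_width: 0.0152
```

Request:
servo_tool(increments=[0,0,0,0,0,0,0,0,0,0,0,0,0,0,30,0,0,0,60,0,0,0,80,0], grip=60)

```text
time: 24.48
eef_pos: [0.5826, -0.2378, 0.2698]
eef_rot: [0.001, 0.001, 1.0, -0.0]
force: [-0.7, 0.1, 0.2]
grip_width: 0.0513
```

```bash
python3 st.py
```

```text
t 24.48 tcp [ 582.6 -237.8  269.8] yaw 3.139 q [ 0.71  0.46 -0.57  1.53  0.26  1.22  1.67] F [-0.7  0.1  0.2] w 51.3
```

Request:
servo_tool(increments=[-9,50,0,0,-18,100,0,0,-27,150,0,-0.05,-36,200,0,-0.1,-45,250,0,-0.15,-54,300,0,-0.22,-62,350,0,-0.22,-70,400,0,-0.22,-79,447,-50,-0.22,-79,447,-100,-0.22])

```text
time: 25.72
eef_pos: [0.5027, 0.2137, 0.1686]
eef_rot: [0.001, 0.108, 0.994, 0.002]
force: [1.3, -1.3, 0.3]
grip_width: 0.0512
```

Request:
servo_tool(increments=[0,0,-40,0,0,0,-80,0,0,0,-120,0,0,0,-120,0])

```text
time: 26.22
eef_pos: [0.5012, 0.2083, 0.0459]
eef_rot: [-0.003, 0.111, 0.994, -0.001]
force: [-0.2, -0.3, 0.2]
grip_width: 0.0513
```

```bash
python3 st.py
python3 - <<'E'
from h import *
d=get_image('side'); crop(d,(200,350,260,390),5,'s14.png')
d=shot('top','t14.png'); crop(d,(325,435,145,250),5,'t14c.png')
E
```

```text
t 26.23 tcp [501.2 208.3  45.9] yaw 2.919 q [-0.05  0.61 -0.58  1.94  0.48  0.74  0.44] F [-0.2 -0.3  0.2] w 51.3
```

View pics/s14.png

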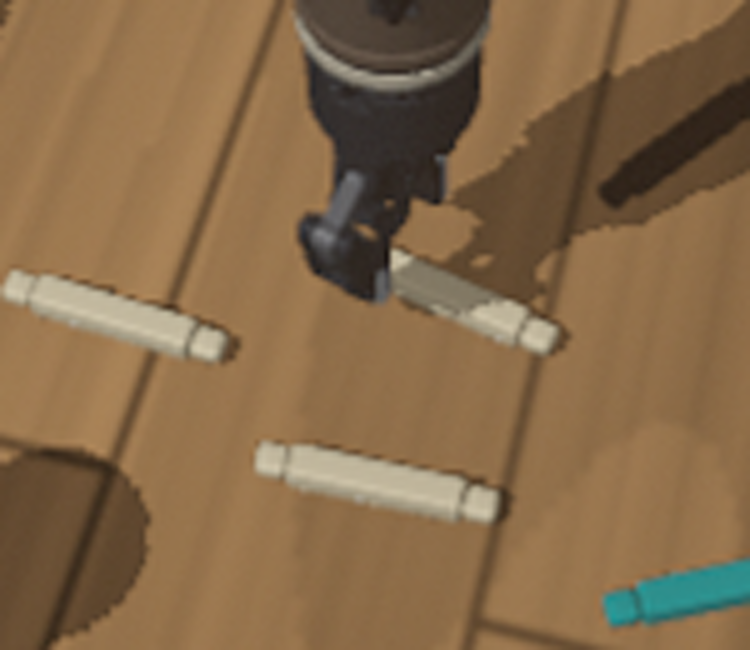

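View pics/t14c.png

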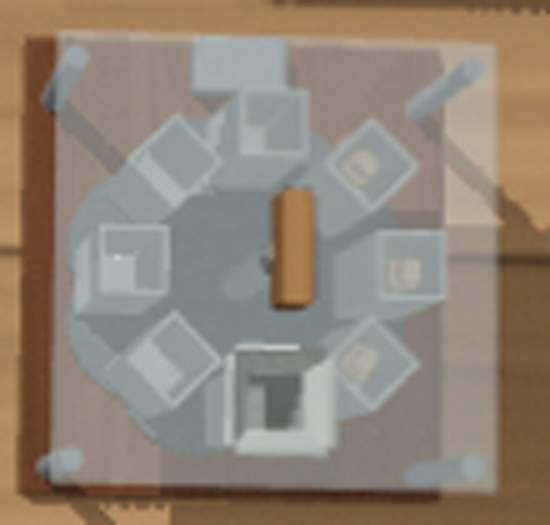

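Request:
servo_tool(increments=[1,0,-15,0,1,0,-26,0,1,0,-26,0])

```text
time: 26.7
eef_pos: [0.5037, 0.2087, 0.0216]
eef_rot: [-0.0, 0.111, 0.994, -0.0]
force: [-1.3, -0.5, -0.6]
grip_width: 0.0509
```

Request:
servo_tool(increments=[0,0,0,0,0,0,0,0,0,0,0,0,0,0,0,0,0,0,0,0,0,0,40,0,0,0,90,0], grip=0, force=20)

```text
time: 27.58
eef_pos: [0.5032, 0.2086, 0.1121]
eef_rot: [-0.001, 0.111, 0.994, -0.001]
force: [0.5, 0.3, 0.7]
grip_width: 0.0152
```

```bash
python3 st.py
```

```text
t 27.57 tcp [503.2 208.6 112.1] yaw 2.919 q [ 0.01  0.52 -0.64  1.89  0.4   0.86  0.51] F [0.5 0.3 0.7] w 15.2
```

Request:
servo_tool(increments=[0,0,50,0.05,-5,-40,100,0.1,-11,-90,130,0.16,-18,-145,130,0.22,-25,-200,130,0.22,-32,-255,130,0.22,-38,-305,130,0.22,-44,-355,130,0.22,-50,-399,100,0.22,-50,-399,62,0.22])

```text
time: 28.82
eef_pos: [0.4534, -0.1944, 0.1736]
eef_rot: [0.0, 0.005, 1.0, -0.001]
force: [0.4, 0.4, 0.1]
grip_width: 0.0154
```

Request:
servo_tool(increments=[0,0,0,0,0,0,-4,0,0,0,-8,0,0,0,-12,0,0,0,-16,0,0,0,-19,0,0,0,-22,0,0,0,-25,0,0,0,-28,0,0,0,-30,0])

```text
time: 30.08
eef_pos: [0.4552, -0.1899, 0.1458]
eef_rot: [0.001, 0.001, 1.0, -0.001]
force: [-3.0, 2.5, 14.7]
grip_width: 0.0153
```

```bash
python3 st.py
python3 - <<'E'
from h import *
d=get_image('side'); crop(d,(280,400,90,210),5,'s15.png')
E
```

```text
t 30.07 tcp [ 455.2 -189.9  145.8] yaw 3.139 q [ 0.78  0.37 -0.59  1.99  0.28  0.85  1.61] F [-3.   2.5 14.7] w 15.3
```

View pics/s15.png

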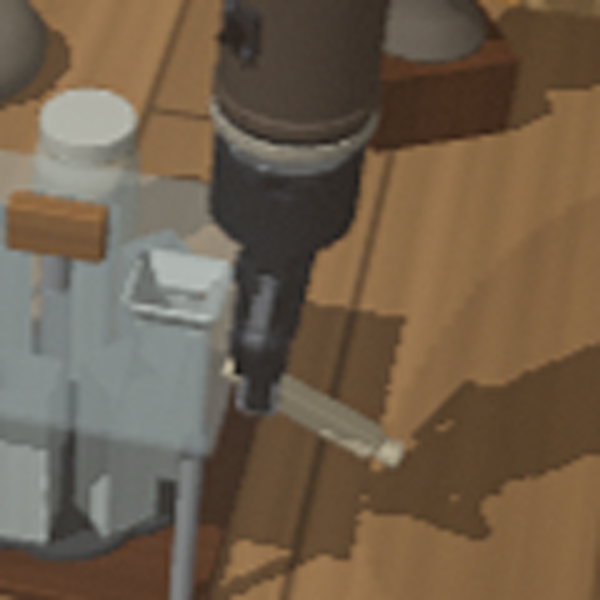

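Request:
servo_tool(increments=[-1,0,-3,0,-1,0,-6,0,-2,0,-9,0,-2,0,-12,0,-2,0,-15,0,-2,0,-18,0,-2,0,-20,0,-2,0,-20,0])

```text
time: 31.12
eef_pos: [0.4521, -0.1899, 0.1241]
eef_rot: [-0.0, 0.001, 1.0, 0.0]
force: [0.5, -0.1, -0.1]
grip_width: 0.0155
```

```bash
python3 st.py
python3 - <<'E'
from h import *
d=get_image('side'); crop(d,(280,400,90,210),5,'s16.png')
E
```

```text
t 31.12 tcp [ 452.1 -189.9  124.1] yaw 3.139 q [ 0.77  0.4  -0.58  2.02  0.3   0.81  1.59] F [ 0.5 -0.1 -0.1] w 15.5
```

View pics/s16.png

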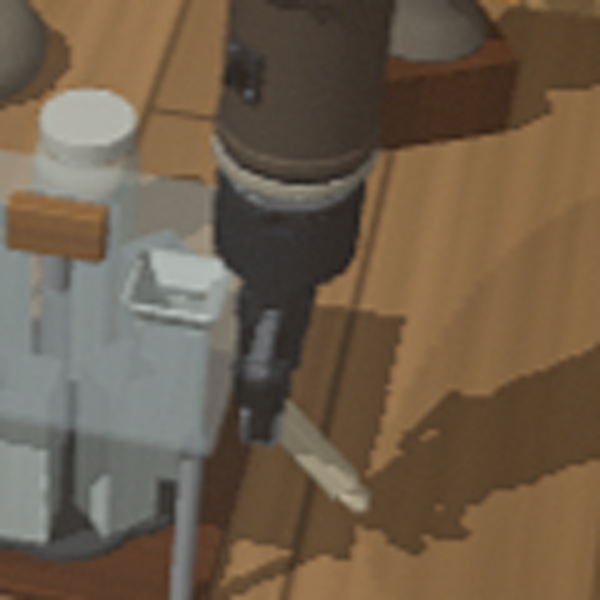

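Request:
servo_tool(increments=[-12,0,10,0,-20,0,60,0,-20,-10,110,-0.15,-20,-20,124,-0.33,-20,-30,124,-0.51,-20,-40,124,-0.69,-15,-47,124,-0.87,-10,-47,124,-1.05,-5,-47,124,-1.23,3,-47,124,-1.41])

```text
time: 32.42
eef_pos: [0.4544, -0.2369, 0.2488]
eef_rot: [-0.0, 0.651, 0.759, 0.0]
force: [0.3, 0.7, -0.2]
grip_width: 0.0155
```

Request:
servo_tool(increments=[0,0,0,-0.18,0,0,0,-0.36,0,0,0,-0.54,0,0,0,-0.72,0,0,0,-0.9,0,0,0,-1.08,0,0,0,-1.26,0,0,0,-1.44,0,0,0,-1.62,0,0,0,-1.73])

```text
time: 33.67
eef_pos: [0.4544, -0.2367, 0.2489]
eef_rot: [-0.0, 1.0, -0.003, 0.0]
force: [0.7, 0.4, -0.5]
grip_width: 0.0157
```

Request:
servo_tool(increments=[0,0,0,0,0,0,-10,0,0,0,-10,0])

```text
time: 34.05
eef_pos: [0.4544, -0.2368, 0.2373]
eef_rot: [-0.0, 1.0, 0.0, -0.001]
force: [-0.4, -0.2, -1.2]
grip_width: 0.0153
```

```bash
python3 st.py
python3 - <<'E'
from h import *
d=get_image('side'); crop(d,(280,400,70,190),5,'s17.png')
d=shot('top','t17.png'); crop(d,(325,435,145,250),5,'t17c.png')
E
```

```text
t 34.05 tcp [ 454.4 -236.8  237.3] yaw 0.0 q [ 0.51  0.24 -0.15  1.87  0.04  1.04 -1.22] F [-0.4 -0.2 -1.2] w 15.3
```

View pics/s17.png

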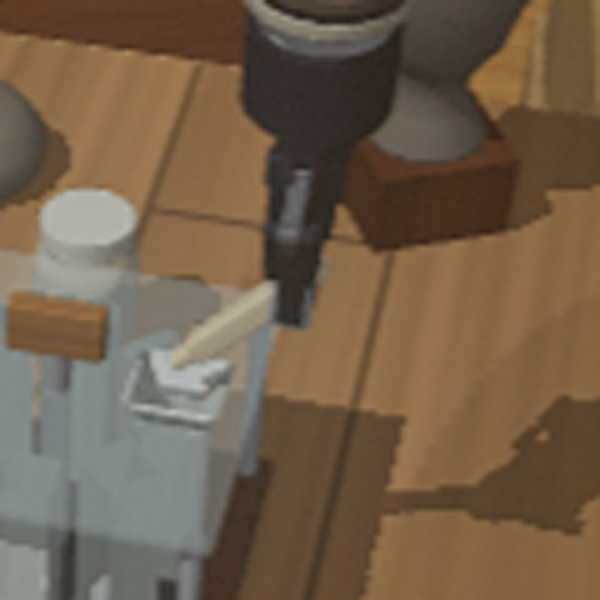

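View pics/t17c.png

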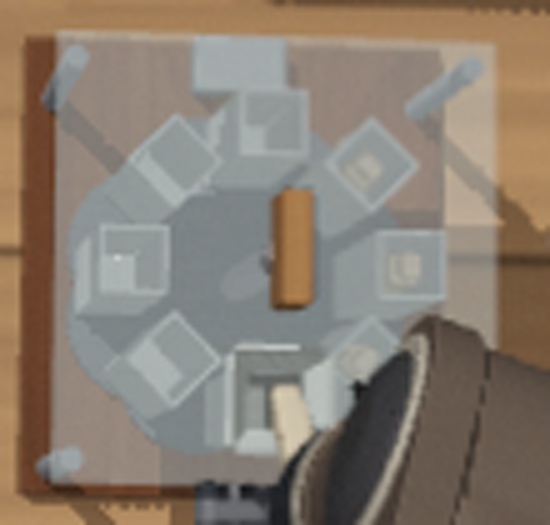

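Request:
servo_tool(increments=[0,0,-10,0,0,0,-20,0,0,0,-30,0,4,0,-35,0,8,0,-37,0,14,0,-36,0,20,0,-32,0,26,0,-27,0,32,0,-24,0,32,0,-24,0])

```text
time: 35.4
eef_pos: [0.4872, -0.2371, 0.2144]
eef_rot: [0.0, 1.0, -0.001, -0.0]
force: [-3.9, -0.8, 3.0]
grip_width: 0.0155
```

```bash
python3 st.py
python3 - <<'E'
from h import *
d=get_image('side'); crop(d,(280,400,70,190),5,'s18.png')
E
```

```text
t 35.4 tcp [ 487.2 -237.1  214.4] yaw -0.001 q [ 0.48  0.31 -0.15  1.83  0.05  1.   -1.26] F [-3.9 -0.8  3. ] w 15.5
```

View pics/s18.png

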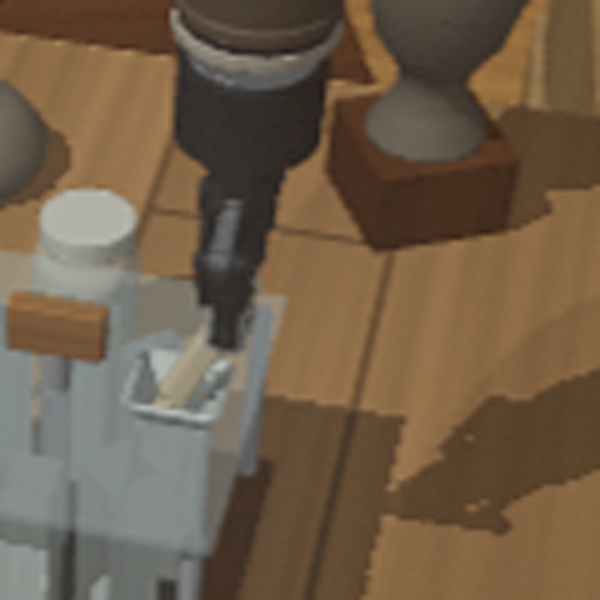

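Request:
servo_tool(increments=[5,0,1,0,10,0,2,0,15,0,3,0,20,0,3,0,26,0,0,0,27,0,-5,0,27,0,-5,0,26,0,-14,0,25,0,-22,0,25,0,-31,0])

```text
time: 36.7
eef_pos: [0.5128, -0.2368, 0.1828]
eef_rot: [0.0, 1.0, -0.0, 0.001]
force: [-0.6, -1.0, -1.0]
grip_width: 0.0156
```

```bash
python3 st.py
python3 - <<'E'
from h import *
d=get_image('side'); crop(d,(280,400,70,190),5,'s19.png')
E
```

```text
t 36.7 tcp [ 512.8 -236.8  182.8] yaw -0.001 q [ 0.46  0.38 -0.15  1.81  0.07  0.95 -1.29] F [-0.6 -1.  -1. ] w 15.6
```

View pics/s19.png

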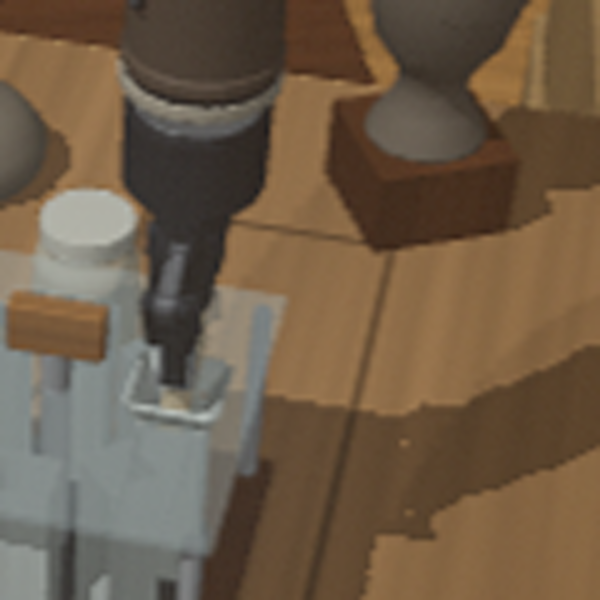

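Request:
servo_tool(increments=[0,0,0,0,0,0,0,0,0,0,0,0,0,0,0,0,0,0,20,0,0,0,60,0,0,40,70,0,0,90,70,0,0,140,70,0,0,160,70,0], grip=40)

```text
time: 38.0
eef_pos: [0.5122, -0.0735, 0.2538]
eef_rot: [-0.0, 1.0, 0.001, 0.0]
force: [0.3, 0.1, -0.1]
grip_width: 0.0343
```

```bash
python3 st.py
python3 - <<'E'
from h import *
d=shot('top','t20.png'); crop(d,(325,435,145,250),5,'t20c.png')
print(sticks(d))
E
```

```text
t 38.0 tcp [512.2 -73.5 253.8] yaw 0.003 q [ 0.25  0.24 -0.24  1.84  0.06  1.08 -1.58] F [ 0.3  0.1 -0.1] w 34.3
[([473.4, 346.2], [15.7, 108.4], np.float64(-0.006), [154.0, 238.0]), ([622.9, 265.1], [16.4, 107.8], np.float64(-0.075), [185.0, 184.0])]
```

View pics/t20c.png

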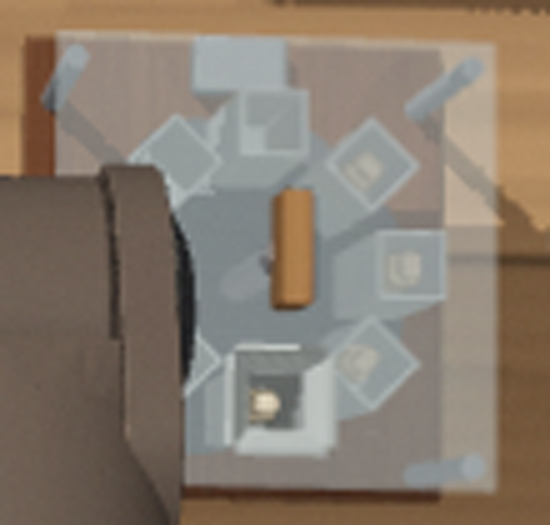

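Request:
servo_tool(increments=[20,-50,0,0,40,-100,0,0,60,-140,0,0,70,-162,0,0,70,-162,-20,0,70,-162,-50,0,70,-162,-65,0,70,-162,-65,0], grip=60)

```text
time: 39.05
eef_pos: [0.5815, -0.2392, 0.1874]
eef_rot: [-0.0, 1.0, -0.001, -0.001]
force: [-0.1, -0.4, -0.7]
grip_width: 0.051
```

Request:
servo_tool(increments=[0,0,0,0,0,0,0,0,0,0,0,0,0,0,0,0,0,0,0,0,0,0,0,0], grip=0, force=40)

```text
time: 39.8
eef_pos: [0.5828, -0.239, 0.1896]
eef_rot: [0.0, 1.0, -0.001, 0.001]
force: [-0.9, 1.7, 6.4]
grip_width: 0.0153
```

Request:
servo_tool(increments=[0,0,0,0.13,0,0,0,0.26,0,0,0,0.39,0,0,0,0.52,0,0,0,0.65,0,0,0,0.785,0,0,0,0.785,0,0,0,0.785])

```text
time: 40.8
eef_pos: [0.5827, -0.2387, 0.1897]
eef_rot: [0.0, 0.924, 0.382, 0.001]
force: [-0.7, 1.8, 7.0]
grip_width: 0.0155
```

Request:
servo_tool(increments=[0,0,0,0,0,0,0,0,0,0,0,0,0,0,30,0,0,0,60,0,0,0,80,0], grip=60)

```text
time: 41.55
eef_pos: [0.5825, -0.2391, 0.2697]
eef_rot: [0.0, 0.924, 0.382, 0.0]
force: [0.7, 0.5, -0.3]
grip_width: 0.0513
```

```bash
python3 st.py
```

```text
t 41.55 tcp [ 582.5 -239.1  269.7] yaw 0.784 q [ 0.55  0.43 -0.33  1.54  0.15  1.2  -0.6 ] F [ 0.7  0.5 -0.3] w 51.3
```

Request:
servo_tool(increments=[-8,58,0,-0.1,-16,116,0,-0.2,-24,174,0,-0.3,-32,232,0,-0.4,-40,290,0,-0.5,-48,348,0,-0.6,-56,406,0,-0.7,-64,464,0,-0.785,-72,522,0,-0.785,-79,585,0,-0.785])

```text
time: 42.8
eef_pos: [0.5031, 0.3465, 0.2684]
eef_rot: [0.0, 1.0, -0.001, 0.0]
force: [0.9, 0.3, 0.8]
grip_width: 0.0512
```

Request:
servo_tool(increments=[0,0,-55,0,0,0,-110,0,0,0,-165,0,0,0,-220,0,0,0,-220,0,0,0,-220,0])

```text
time: 43.55
eef_pos: [0.5041, 0.3461, 0.0501]
eef_rot: [-0.001, 1.0, -0.001, 0.001]
force: [0.7, 0.1, 0.4]
grip_width: 0.0511
```

```bash
python3 st.py
python3 - <<'E'
from h import *
d=get_image('side'); crop(d,(200,350,280,420),5,'s21.png')
d=shot('top','t21.png'); crop(d,(325,435,145,250),5,'t21c.png')
print(sticks(d))
E
```

```text
t 43.55 tcp [504.1 346.1  50.1] yaw -0.001 q [-0.42  0.64 -0.37  1.78  0.31  0.77 -2.52] F [0.7 0.1 0.4] w 51.1
[([622.9, 265.1], [16.4, 107.8], np.float64(-0.075), [186.0, 184.0])]
```

View pics/s21.png

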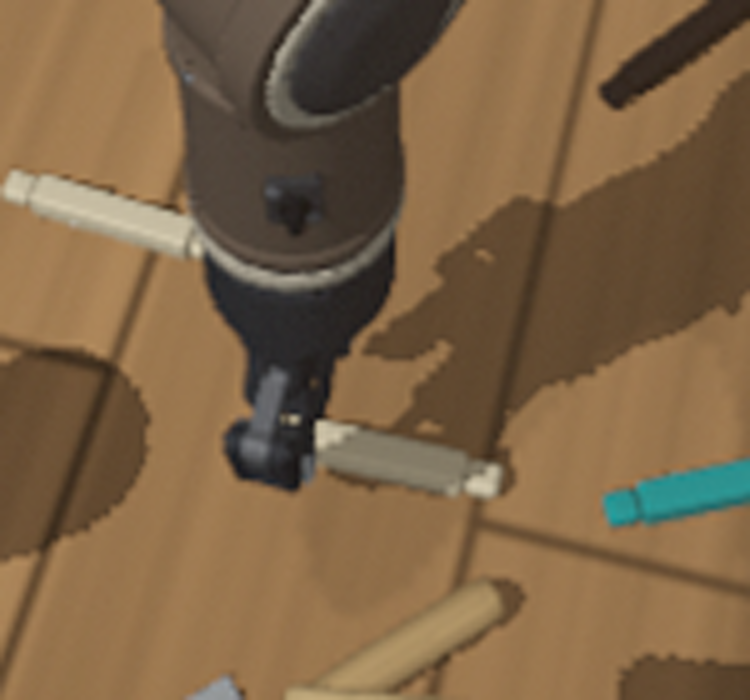

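View pics/t21c.png

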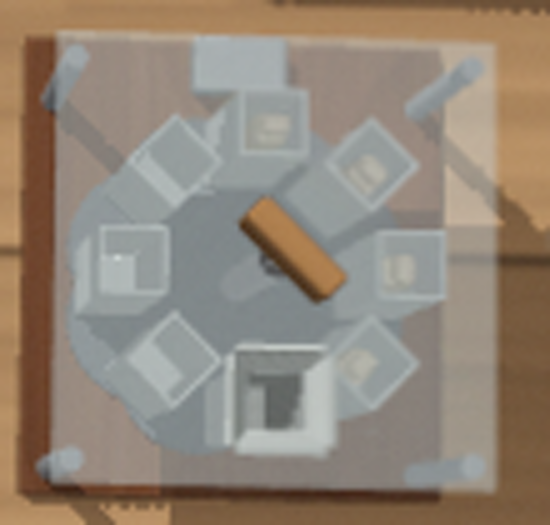

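Request:
servo_tool(increments=[0,0,-15,0,0,0,-26,0,0,0,-26,0])

```text
time: 44.02
eef_pos: [0.5026, 0.3445, 0.0211]
eef_rot: [0.001, 1.0, -0.001, -0.001]
force: [-0.9, -0.5, 0.3]
grip_width: 0.0514
```

Request:
servo_tool(increments=[0,0,0,0,0,0,0,0,0,0,0,0,0,0,0,0,0,0,0,0,0,0,40,0,0,0,90,0], grip=0, force=20)

```text
time: 44.9
eef_pos: [0.5024, 0.3444, 0.112]
eef_rot: [0.001, 1.0, -0.001, -0.001]
force: [0.4, 1.3, 0.6]
grip_width: 0.015
```

Request:
servo_tool(increments=[0,0,50,0,-3,-58,100,0,-8,-116,130,0,-13,-174,130,0,-18,-232,130,0,-23,-290,130,0,-28,-348,130,0,-33,-406,130,0,-38,-464,130,0,-43,-522,100,0])

```text
time: 46.15
eef_pos: [0.4613, -0.1766, 0.2152]
eef_rot: [0.001, 1.0, -0.001, 0.002]
force: [0.6, -0.7, -0.5]
grip_width: 0.0155
```

Request:
servo_tool(increments=[-7,-14,-20,0,-7,-14,-38,0,-7,-14,-42,0,-7,-14,-46,0,-7,-14,-50,0,-7,-14,-54,0,-7,-14,-58,0,-7,-14,-62,0,-7,-14,-65,0,-7,-14,-68,0])

```text
time: 47.4
eef_pos: [0.4543, -0.1882, 0.1473]
eef_rot: [0.0, 1.0, -0.0, 0.001]
force: [-4.2, 2.0, 14.6]
grip_width: 0.0152
```

```bash
python3 st.py
python3 - <<'E'
from h import *
d=get_image('side'); crop(d,(280,400,90,210),5,'s22.png')
E
```

```text
t 47.4 tcp [ 454.3 -188.2  147.3] yaw -0.001 q [ 0.45  0.32 -0.19  2.02  0.08  0.82 -1.36] F [-4.2  2.  14.6] w 15.2
```

View pics/s22.png

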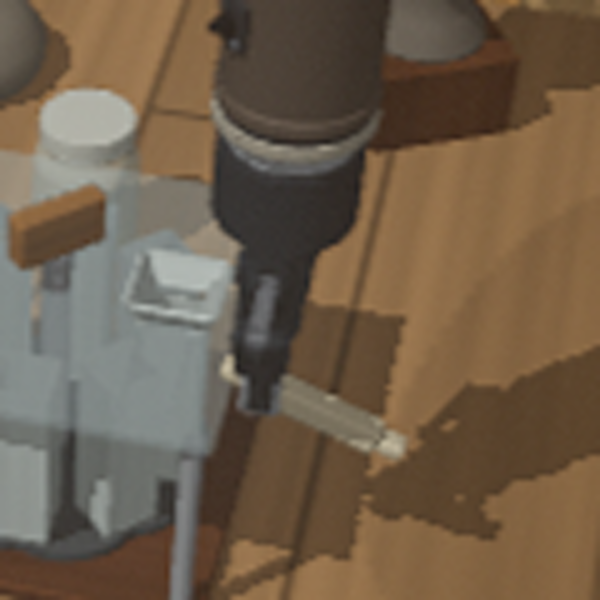

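Request:
servo_tool(increments=[0,0,-3,0,0,0,-6,0,-1,0,-9,0,-1,0,-12,0,-1,0,-15,0,-1,0,-17,0,-1,0,-17,0])

```text
time: 48.32
eef_pos: [0.4542, -0.189, 0.1307]
eef_rot: [0.001, 1.0, -0.001, 0.002]
force: [-2.0, -0.1, 13.7]
grip_width: 0.0158
```

```bash
python3 st.py
python3 - <<'E'
from h import *
d=get_image('side'); crop(d,(280,400,90,210),5,'s23.png')
E
```

```text
t 48.33 tcp [ 454.2 -189.   130.7] yaw -0.001 q [ 0.45  0.34 -0.19  2.03  0.09  0.77 -1.36] F [-2.  -0.1 13.7] w 15.8
```

View pics/s23.png

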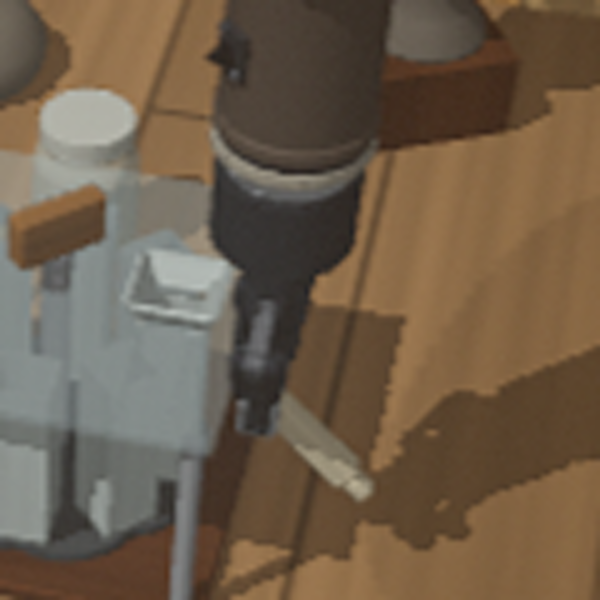

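Request:
servo_tool(increments=[0,0,-3,0,0,0,-5,0,0,0,-5,0])

```text
time: 48.75
eef_pos: [0.4528, -0.1886, 0.1246]
eef_rot: [0.0, 1.0, -0.001, 0.001]
force: [-0.1, -1.0, 0.1]
grip_width: 0.0156
```

Request:
servo_tool(increments=[-12,0,10,0,-20,0,60,0,-20,-10,110,0.15,-20,-20,126,0.33,-20,-30,126,0.51,-20,-40,126,0.69,-15,-47,126,0.87,-10,-47,126,1.05,-5,-47,126,1.23,2,-47,126,1.41])

```text
time: 50.0
eef_pos: [0.4538, -0.2351, 0.2501]
eef_rot: [0.0, 0.76, 0.65, -0.0]
force: [-0.2, 0.2, 0.2]
grip_width: 0.0154
```

Request:
servo_tool(increments=[0,0,0,0.18,0,0,0,0.36,0,0,0,0.54,0,0,0,0.72,0,0,0,0.9,0,0,0,1.08,0,0,0,1.26,0,0,0,1.44,0,0,0,1.62,0,0,0,1.73])

```text
time: 51.25
eef_pos: [0.4537, -0.2351, 0.25]
eef_rot: [-0.0, -0.001, 1.0, -0.0]
force: [1.2, -0.2, -0.3]
grip_width: 0.0157
```

Request:
servo_tool(increments=[0,0,0,0,0,0,-10,0,0,0,-10,0])

```text
time: 51.62
eef_pos: [0.4538, -0.235, 0.2387]
eef_rot: [-0.001, 0.002, 1.0, 0.0]
force: [-1.2, -0.5, -0.3]
grip_width: 0.0152
```

```bash
python3 st.py
python3 - <<'E'
from h import *
d=get_image('side'); crop(d,(280,400,70,190),5,'s24.png')
d=shot('top','t24.png'); crop(d,(325,435,145,250),5,'t24c.png')
E
```

```text
t 51.62 tcp [ 453.8 -235.   238.7] yaw 3.137 q [ 0.9   0.29 -0.62  1.85  0.19  1.06  1.77] F [-1.2 -0.5 -0.3] w 15.2
```

View pics/s24.png

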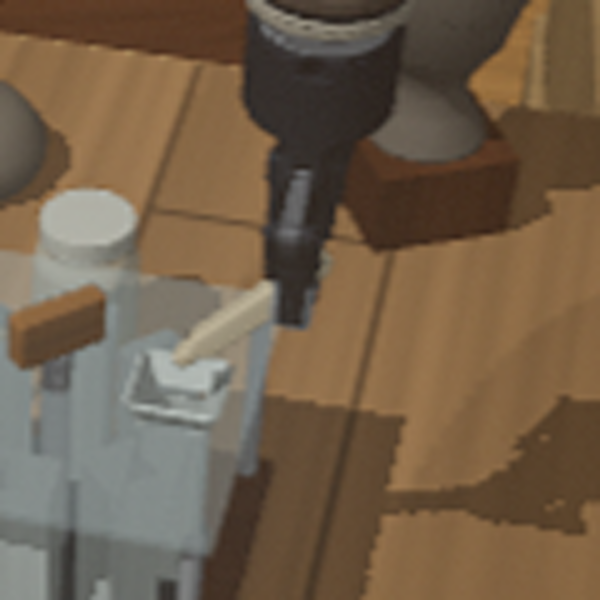

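View pics/t24c.png

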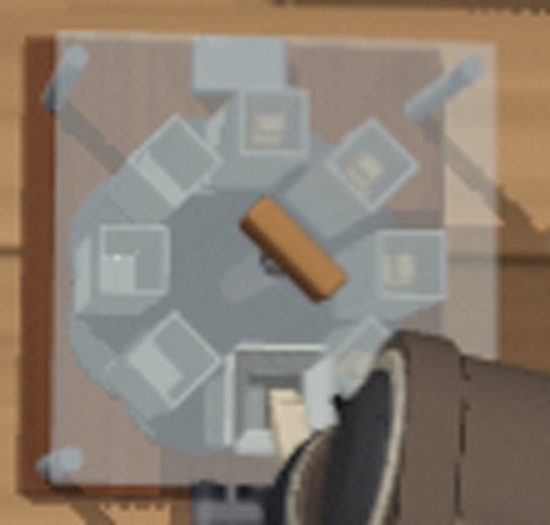

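Request:
servo_tool(increments=[0,-2,-10,0,0,-2,-20,0,0,-2,-30,0,4,-2,-37,0,8,-2,-38,0,14,-2,-37,0,20,-2,-33,0,26,-2,-28,0,32,-2,-25,0,32,-2,-25,0])

```text
time: 52.98
eef_pos: [0.4855, -0.2372, 0.2149]
eef_rot: [-0.002, 0.001, 1.0, -0.0]
force: [-5.6, 0.1, 3.7]
grip_width: 0.0153
```

```bash
python3 st.py
python3 - <<'E'
from h import *
d=get_image('side'); crop(d,(280,400,70,190),5,'s25.png')
E
```

```text
t 52.98 tcp [ 485.5 -237.2  214.9] yaw 3.139 q [ 0.84  0.37 -0.6   1.81  0.24  1.04  1.71] F [-5.6  0.1  3.7] w 15.3
```

View pics/s25.png

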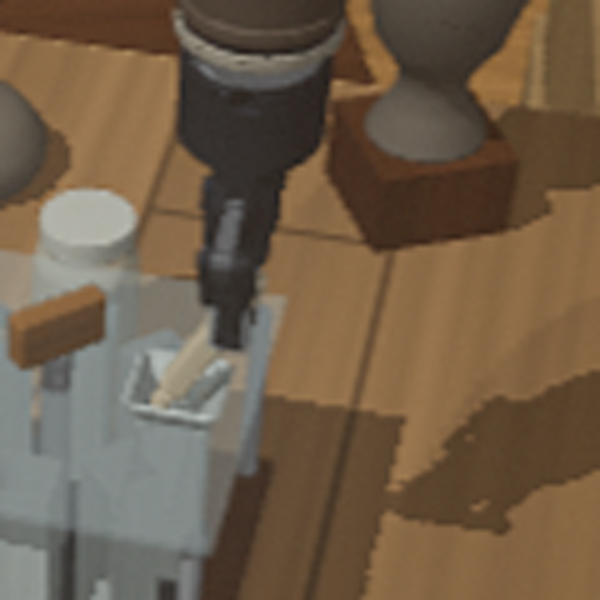

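Request:
servo_tool(increments=[5,0,1,0,10,0,2,0,15,0,3,0,20,0,3,0,26,0,0,0,28,0,-5,0,28,0,-5,0,28,0,-14,0,27,0,-22,0,27,0,-31,0])

```text
time: 54.28
eef_pos: [0.5136, -0.2373, 0.183]
eef_rot: [0.0, 0.001, 1.0, 0.0]
force: [-1.5, 0.8, 0.1]
grip_width: 0.0154
```

```bash
python3 st.py
python3 - <<'E'
from h import *
d=get_image('side'); crop(d,(280,400,70,190),5,'s26.png')
E
```

```text
t 54.27 tcp [ 513.6 -237.3  183. ] yaw 3.139 q [ 0.79  0.44 -0.59  1.79  0.29  1.    1.66] F [-1.5  0.8  0.1] w 15.4
```

View pics/s26.png

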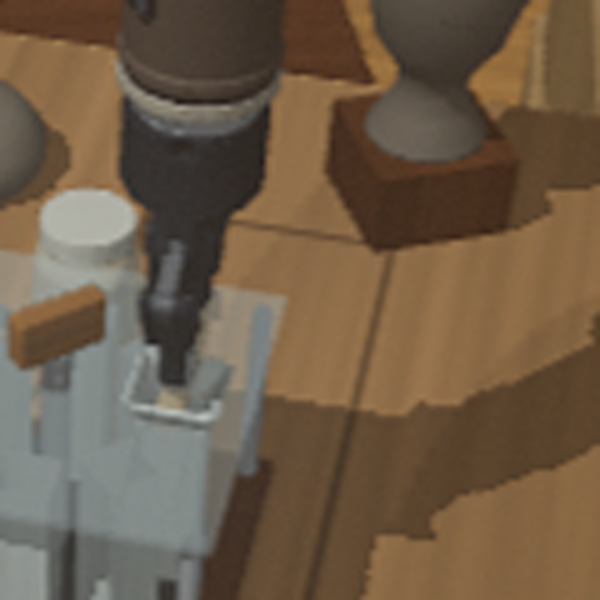

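Request:
servo_tool(increments=[0,0,0,0,0,0,0,0,0,0,0,0,0,0,0,0,0,0,20,0,0,0,60,0,0,40,70,-0.15,0,90,70,-0.33,0,140,70,-0.51,0,160,70,-0.69], grip=40)

```text
time: 55.58
eef_pos: [0.5134, -0.0738, 0.2542]
eef_rot: [0.0, 0.34, 0.94, 0.0]
force: [0.1, -1.1, 0.2]
grip_width: 0.0341
```

Request:
servo_tool(increments=[0,0,0,-0.18,0,0,0,-0.36,0,0,0,-0.54,0,0,0,-0.72,0,0,0,-0.9,0,0,0,-1.08,0,0,0,-1.26,0,0,0,-1.44,0,0,0,-1.62,0,0,0,-1.665])

```text
time: 56.82
eef_pos: [0.5135, -0.0771, 0.2539]
eef_rot: [0.0, 0.925, 0.38, 0.0]
force: [0.0, 1.0, 0.0]
grip_width: 0.034
```

```bash
python3 st.py
python3 - <<'E'
from h import *
d=shot('top','t27.png'); crop(d,(325,435,145,250),5,'t27c.png')
print(sticks(d))
E
```

```text
t 56.83 tcp [513.5 -77.1 253.9] yaw 0.781 q [ 0.3   0.24 -0.29  1.83  0.08  1.08 -0.81] F [0. 1. 0.] w 34.0
[([622.9, 265.1], [16.4, 107.8], np.float64(-0.075), [185.0, 184.0])]
```

View pics/t27c.png

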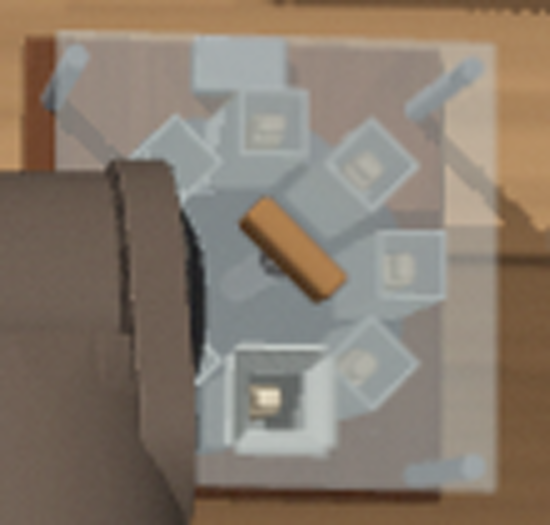

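The third stick is in. Now click 4, with the yaw going from 0.785 to 1.57.

Request:
servo_tool(increments=[20,-50,0,0,40,-100,0,0,60,-140,0,0,69,-162,0,0,69,-162,-20,0,69,-162,-50,0,69,-162,-65,0,69,-162,-65,0], grip=60)

```text
time: 57.88
eef_pos: [0.582, -0.239, 0.1878]
eef_rot: [-0.001, 0.924, 0.382, -0.001]
force: [-1.1, 0.1, 0.3]
grip_width: 0.0511
```

Request:
servo_tool(increments=[0,0,0,0,0,0,0,0,0,0,0,0,0,0,0,0,0,0,0,0,0,0,0,0], grip=0, force=40)

```text
time: 58.62
eef_pos: [0.5826, -0.2389, 0.1901]
eef_rot: [0.0, 0.924, 0.382, 0.0]
force: [-3.4, 2.1, 5.3]
grip_width: 0.0154
```

Request:
servo_tool(increments=[0,0,0,0.13,0,0,0,0.26,0,0,0,0.39,0,0,0,0.52,0,0,0,0.65,0,0,0,0.785,0,0,0,0.785,0,0,0,0.785])

```text
time: 59.62
eef_pos: [0.5824, -0.2388, 0.1901]
eef_rot: [0.0, 0.708, 0.707, 0.0]
force: [-4.2, 3.1, 6.4]
grip_width: 0.0151
```

Request:
servo_tool(increments=[0,0,0,0,0,0,0,0,0,0,0,0,0,0,30,0,0,0,60,0,0,0,80,0], grip=60)

```text
time: 60.38
eef_pos: [0.5829, -0.2394, 0.2702]
eef_rot: [0.001, 0.708, 0.706, 0.0]
force: [-1.0, 0.4, -0.0]
grip_width: 0.0512
```

```bash
python3 st.py
```

```text
t 60.38 tcp [ 582.9 -239.4  270.2] yaw 1.569 q [ 0.59  0.43 -0.39  1.54  0.17  1.2   0.17] F [-1.   0.4 -0. ] w 51.2
```

Request:
servo_tool(increments=[7,52,0,-0.17,14,104,0,-0.34,21,156,0,-0.51,28,208,0,-0.68,35,260,0,-0.85,42,312,0,-1.02,49,364,0,-1.19,56,416,0,-1.36,63,460,0,-1.53,70,502,0,-1.64])

```text
time: 61.62
eef_pos: [0.6526, 0.2646, 0.2686]
eef_rot: [0.0, 0.999, -0.038, 0.0]
force: [-0.1, 0.0, -0.1]
grip_width: 0.0511
```

Request:
servo_tool(increments=[0,0,-55,0,0,0,-110,0,0,0,-165,0,0,0,-220,0,0,0,-220,0,0,0,-220,0])

```text
time: 62.38
eef_pos: [0.6537, 0.2634, 0.0507]
eef_rot: [-0.001, 0.999, -0.036, 0.001]
force: [1.0, 0.2, 0.1]
grip_width: 0.0508
```

```bash
python3 st.py
python3 - <<'E'
from h import *
d=get_image('side'); crop(d,(150,300,250,390),5,'s28.png')
d=shot('top','t28.png'); crop(d,(325,435,145,250),5,'t28c.png')
E
```

```text
t 62.38 tcp [653.7 263.4  50.7] yaw -0.071 q [-0.34  0.75 -0.17  1.53  0.15  0.87 -2.21] F [1.  0.2 0.1] w 50.8
```

View pics/s28.png

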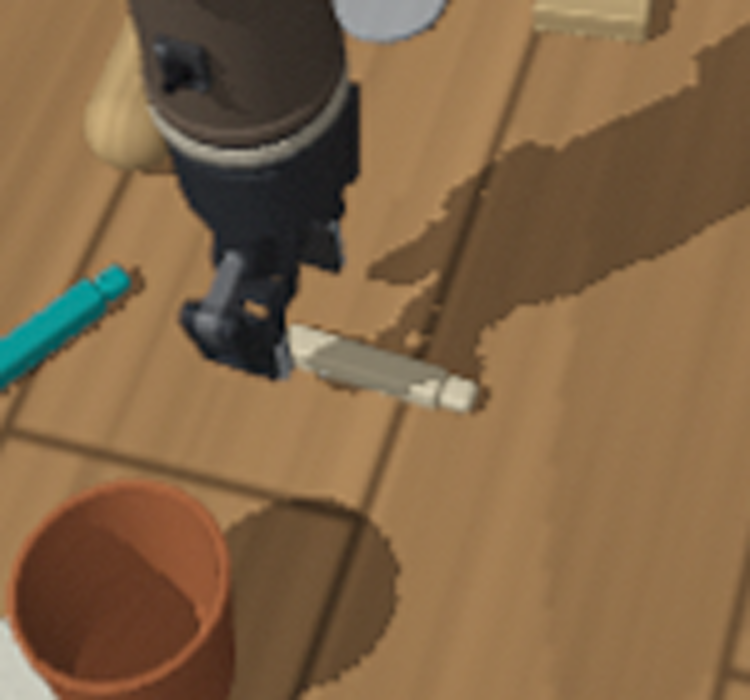

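View pics/t28c.png

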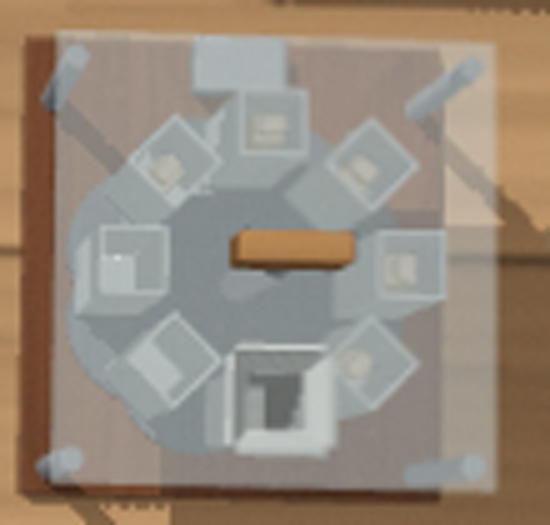

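Request:
servo_tool(increments=[0,0,-15,0,0,0,-26,0,0,0,-26,0])

```text
time: 62.85
eef_pos: [0.6515, 0.2623, 0.0212]
eef_rot: [0.001, 0.999, -0.036, -0.001]
force: [-1.2, -0.4, 0.7]
grip_width: 0.0512
```

Request:
servo_tool(increments=[0,0,0,0,0,0,0,0,0,0,0,0,0,0,0,0,0,0,0,0,0,0,40,0,0,0,90,0], grip=0, force=20)

```text
time: 63.72
eef_pos: [0.6514, 0.2622, 0.112]
eef_rot: [0.001, 0.999, -0.036, -0.002]
force: [1.1, -0.5, 0.5]
grip_width: 0.0154
```

Request:
servo_tool(increments=[0,0,50,0,-24,-55,100,0.03,-48,-110,130,0.07,-72,-165,130,0.07,-96,-220,130,0.07,-120,-275,130,0.07,-144,-330,130,0.07,-168,-385,130,0.07,-190,-435,130,0.07,-200,-453,100,0.07])

```text
time: 64.97
eef_pos: [0.4518, -0.1946, 0.2143]
eef_rot: [0.001, 1.0, -0.003, 0.002]
force: [0.1, -0.2, -0.3]
grip_width: 0.0151
```

Request:
servo_tool(increments=[0,0,-20,0,0,0,-38,0,0,0,-42,0,0,0,-46,0,0,0,-50,0,0,0,-54,0,0,0,-58,0,0,0,-62,0,0,0,-65,0,0,0,-68,0])

```text
time: 66.22
eef_pos: [0.4533, -0.1904, 0.1463]
eef_rot: [0.0, 1.0, -0.001, 0.001]
force: [-4.1, 1.6, 14.7]
grip_width: 0.0154
```

```bash
python3 st.py
python3 - <<'E'
from h import *
d=get_image('side'); crop(d,(280,400,90,210),5,'s29.png')
E
```

```text
t 66.22 tcp [ 453.3 -190.4  146.3] yaw -0.001 q [ 0.35  0.31 -0.06  2.02  0.03  0.81 -1.3 ] F [-4.1  1.6 14.7] w 15.4
```

View pics/s29.png

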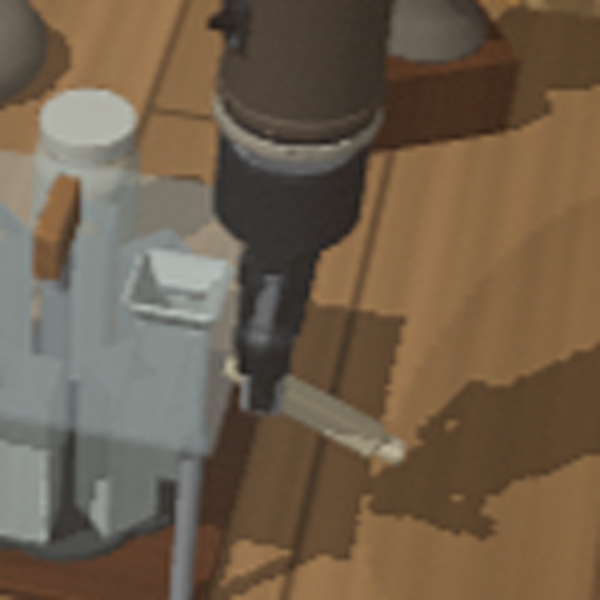

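Request:
servo_tool(increments=[0,0,-3,0,0,0,-6,0,0,0,-9,0,0,0,-12,0,0,0,-15,0,0,0,-18,0,0,0,-22,0,0,0,-22,0])

```text
time: 67.28
eef_pos: [0.4525, -0.1902, 0.1228]
eef_rot: [0.0, 1.0, -0.001, 0.0]
force: [0.1, -0.5, -0.2]
grip_width: 0.0153
```

```bash
python3 st.py
python3 - <<'E'
from h import *
d=get_image('side'); crop(d,(280,400,90,210),5,'s30.png')
E
```

```text
t 67.28 tcp [ 452.5 -190.2  122.8] yaw -0.001 q [ 0.35  0.34 -0.06  2.04  0.03  0.75 -1.3 ] F [ 0.1 -0.5 -0.2] w 15.3
```

View pics/s30.png

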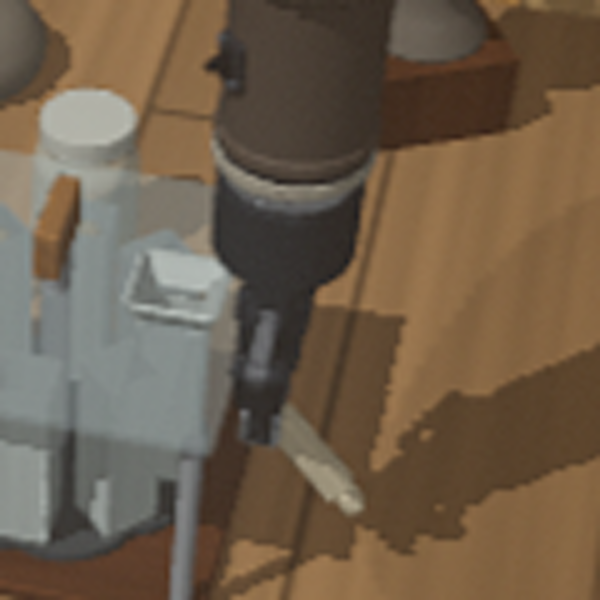

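Request:
servo_tool(increments=[-12,0,10,0,-20,0,60,0,-20,-10,110,0.15,-20,-20,126,0.33,-20,-30,126,0.51,-20,-40,126,0.69,-15,-47,126,0.87,-10,-47,126,1.05,-5,-47,126,1.23,1,-47,126,1.41])

```text
time: 68.58
eef_pos: [0.4527, -0.2372, 0.2492]
eef_rot: [0.0, 0.76, 0.65, -0.0]
force: [0.6, 0.0, -0.8]
grip_width: 0.0155
```

Request:
servo_tool(increments=[0,0,0,0.18,0,0,0,0.36,0,0,0,0.54,0,0,0,0.72,0,0,0,0.9,0,0,0,1.08,0,0,0,1.26,0,0,0,1.44,0,0,0,1.62,0,0,0,1.73])

```text
time: 69.82
eef_pos: [0.4526, -0.2373, 0.2492]
eef_rot: [-0.0, -0.001, 1.0, -0.0]
force: [0.4, -0.0, -1.3]
grip_width: 0.0156
```

Request:
servo_tool(increments=[0,0,0,0,0,0,-10,0,0,0,-10,0])

```text
time: 70.2
eef_pos: [0.4527, -0.237, 0.2377]
eef_rot: [-0.001, 0.002, 1.0, 0.0]
force: [-0.9, -0.2, -1.0]
grip_width: 0.0156
```

```bash
python3 st.py
python3 - <<'E'
from h import *
d=get_image('side'); crop(d,(280,400,70,190),5,'s31.png')
d=shot('top','t31.png'); crop(d,(325,435,145,250),5,'t31c.png')
E
```

```text
t 70.2 tcp [ 452.7 -237.   237.7] yaw 3.137 q [ 0.77  0.27 -0.46  1.86  0.13  1.05  1.83] F [-0.9 -0.2 -1. ] w 15.6
```

View pics/s31.png

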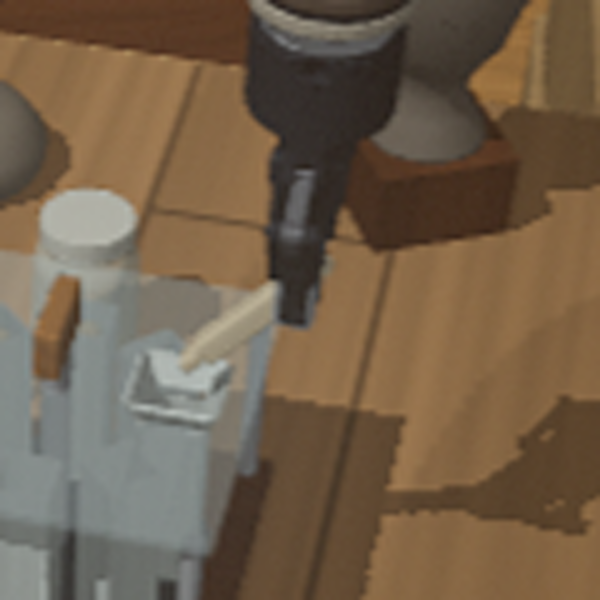

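View pics/t31c.png

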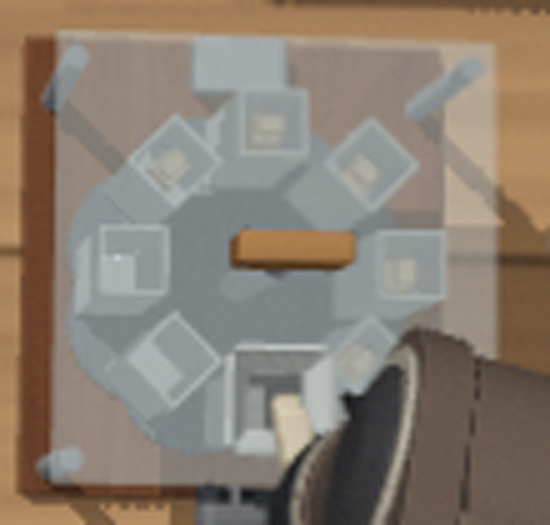

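Request:
servo_tool(increments=[3,0,-10,0,3,0,-20,0,3,0,-30,0,6,0,-36,0,10,0,-37,0,16,0,-36,0,22,0,-32,0,28,0,-27,0,34,0,-24,0,34,0,-24,0])

```text
time: 71.55
eef_pos: [0.4877, -0.2373, 0.2149]
eef_rot: [-0.0, 0.001, 1.0, -0.0]
force: [-4.6, 0.3, 1.1]
grip_width: 0.0154
```

```bash
python3 st.py
python3 - <<'E'
from h import *
d=get_image('side'); crop(d,(280,400,70,190),5,'s32.png')
E
```

```text
t 71.55 tcp [ 487.7 -237.3  214.9] yaw 3.139 q [ 0.72  0.34 -0.45  1.81  0.17  1.02  1.77] F [-4.6  0.3  1.1] w 15.4
```

View pics/s32.png

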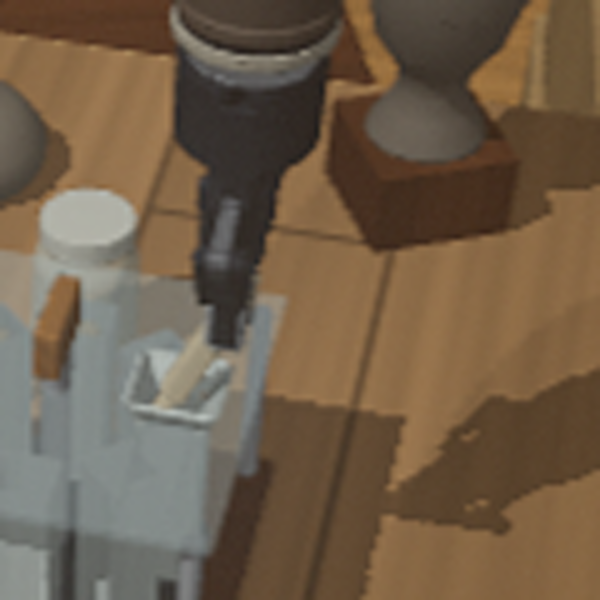

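Request:
servo_tool(increments=[5,0,1,0,10,0,2,0,15,0,3,0,20,0,3,0,26,0,0,0,28,0,-5,0,28,0,-5,0,27,0,-14,0,26,0,-22,0,26,0,-31,0])

```text
time: 72.85
eef_pos: [0.5141, -0.2372, 0.1833]
eef_rot: [0.001, 0.001, 1.0, -0.0]
force: [0.3, -0.2, -0.8]
grip_width: 0.0153
```

```bash
python3 st.py
python3 - <<'E'
from h import *
d=get_image('side'); crop(d,(280,400,70,190),5,'s33.png')
E
```

```text
t 72.85 tcp [ 514.1 -237.2  183.3] yaw 3.139 q [ 0.68  0.41 -0.44  1.79  0.21  0.98  1.73] F [ 0.3 -0.2 -0.8] w 15.3
```

View pics/s33.png

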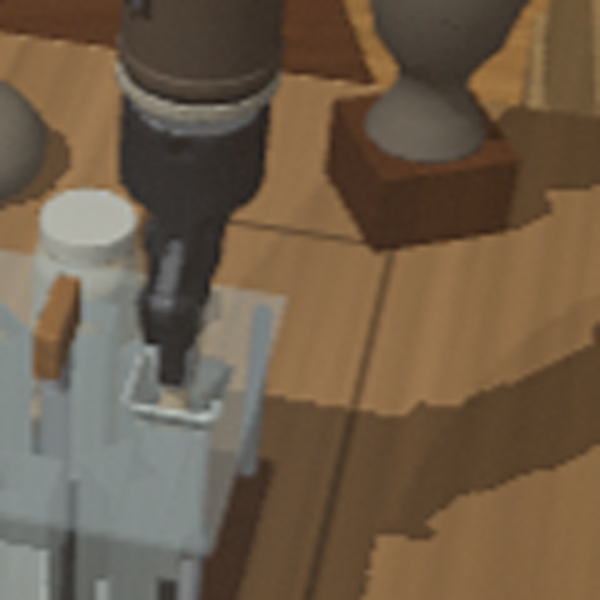

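Next I release, turn to yaw 1.57 and check.

Request:
servo_tool(increments=[0,0,0,0,0,0,0,0,0,0,0,0,0,0,0,0,0,0,20,0,0,0,60,0,0,40,70,-0.15,0,90,70,-0.33,0,140,70,-0.51,0,160,70,-0.69], grip=40)

```text
time: 74.15
eef_pos: [0.5135, -0.0737, 0.2542]
eef_rot: [0.0, 0.34, 0.94, 0.001]
force: [-0.1, -0.5, 1.0]
grip_width: 0.0341
```

Request:
servo_tool(increments=[0,0,0,-0.18,0,0,0,-0.36,0,0,0,-0.54,0,0,0,-0.72,0,0,0,-0.88,0,0,0,-0.88])

```text
time: 74.9
eef_pos: [0.5135, -0.0771, 0.2538]
eef_rot: [0.0, 0.707, 0.707, 0.0]
force: [0.4, 1.1, 0.1]
grip_width: 0.0341
```

```bash
python3 st.py
python3 - <<'E'
from h import *
d=shot('top','t34.png'); crop(d,(325,435,145,250),5,'t34c.png')
print(sticks(d))
E
```

```text
t 74.9 tcp [513.5 -77.1 253.8] yaw 1.57 q [ 0.29  0.24 -0.28  1.83  0.08  1.08 -0.02] F [0.4 1.1 0.1] w 34.1
[]
```

View pics/t34c.png

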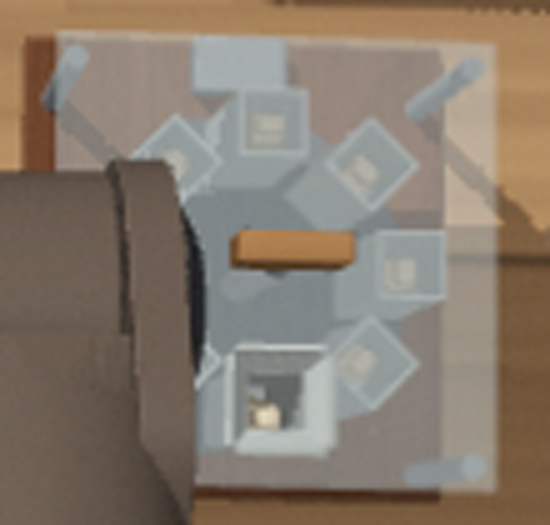

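Request:
servo_tool(increments=[20,-50,0,0,40,-100,0,0,60,-140,0,0,69,-162,0,0,69,-162,-20,0,69,-162,-50,0,69,-162,-65,0,69,-162,-65,0], grip=60)

```text
time: 75.95
eef_pos: [0.5819, -0.239, 0.1877]
eef_rot: [-0.001, 0.707, 0.707, -0.0]
force: [0.5, 0.7, 0.2]
grip_width: 0.0512
```

Request:
servo_tool(increments=[0,0,0,0,0,0,0,0,0,0,0,0,0,0,0,0,0,0,0,0,0,0,0,0], grip=0, force=40)

```text
time: 76.7
eef_pos: [0.5824, -0.2394, 0.19]
eef_rot: [0.0, 0.708, 0.706, -0.0]
force: [-3.4, 0.8, 5.8]
grip_width: 0.0152
```

Request:
servo_tool(increments=[0,0,0,0.13,0,0,0,0.26,0,0,0,0.39,0,0,0,0.52,0,0,0,0.65,0,0,0,0.785,0,0,0,0.785,0,0,0,0.785])

```text
time: 77.7
eef_pos: [0.5826, -0.2393, 0.1901]
eef_rot: [0.001, 0.384, 0.923, -0.0]
force: [-2.9, 0.6, 5.4]
grip_width: 0.0153
```

Request:
servo_tool(increments=[0,0,0,0,0,0,0,0,0,0,0,0,0,0,30,0,0,0,60,0,0,0,80,0,0,50,80,0,0,100,80,0,0,150,80,0,0,200,80,0], grip=60)

```text
time: 78.95
eef_pos: [0.5824, -0.0377, 0.2688]
eef_rot: [0.0, 0.384, 0.923, 0.0]
force: [0.4, 0.1, -1.1]
grip_width: 0.0513
```

Request:
servo_tool(increments=[0,50,0,0,0,100,0,0,0,150,0,0,0,150,0,0,0,150,0,0])

```text
time: 79.58
eef_pos: [0.5825, 0.1103, 0.2685]
eef_rot: [0.0, 0.384, 0.923, -0.0]
force: [0.4, -0.9, 0.6]
grip_width: 0.0513
```

```bash
python3 st.py
python3 - <<'E'
from h import *
d=shot('top','t35.png'); crop(d,(325,435,145,250),5,'t35c.png')
d=shot('side','s35.png')
E
```

```text
t 79.58 tcp [582.5 110.3 268.5] yaw 2.354 q [ 0.11  0.39 -0.5   1.63  0.2   1.18  0.34] F [ 0.4 -0.9  0.6] w 51.3
```

View pics/t35c.png

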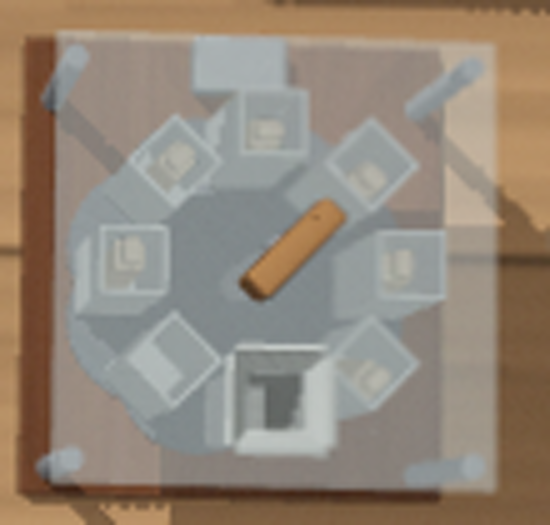

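View pics/t35.png

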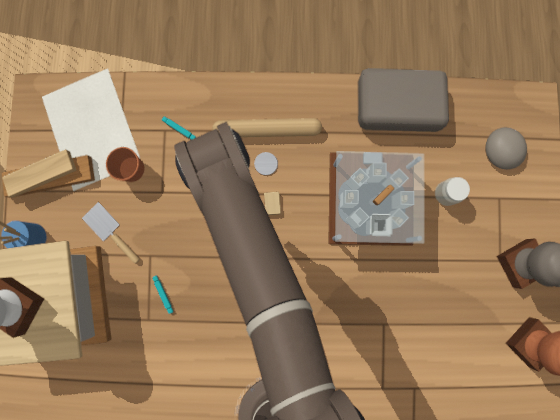

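View pics/s35.png

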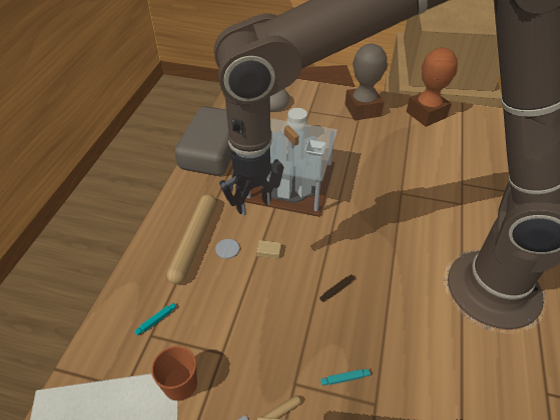

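```bash
python3 -c "
from bench import close_job
print(close_job())"
```

```text
the job is handed in; nothing more can be done
None
```

All four pale sticks on the bench are now in the magazine, each in its own tube. I handed the job in at about 80 s of the 210 s allowed.

- **Method:** I gripped each stick near one end and pressed that end on the edge of the cover to tip it down. I then stood it up in the funnel and let it drop. The drum was turned five clicks by the knob: one before the first stick and one after each drop.
- **Disturbance:** one stick was knocked about 33 mm aside during the run, so I re-measured it before picking it up.
- **Last check:** the top view shows six tubes filled (four placed, two there at the start), an empty tube under the funnel and no pale stick left on the bench. The knob sits at a click position. The other objects look unmoved by eye; I did not measure their positions.
- **Forces:** the contact forces I read stayed at about 15 N or less, and no check failed or disagreed. The last stick came to rest a little off-centre in its tube, but the drum still turned freely past it.

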